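# Load the sampler dock, prime the wash line and put the vial packs away

## Task

Slide each blue sample cassette lying on the bench flat into a free slot of the sampler dock, lengthways and fully home against the slot's stop; once they are all in, prime the wash line with at least four full strokes of the red-handled hand pump, letting the lever come right up after each. Put the orange vial packs that stand on the drawer unit into its open drawer and slide the drawer fully shut without slamming it (this may be done at any time), and leave the two bottles where they stand.

Things in the scene. Friction and masses are not known exactly. Their poses are not given: they have to be found in the camera images.
- cassette1: blue flat sample cassette with a white label, 100 long (its x axis) x 50 wide (y) x 15 mm thick, about 120 g; origin at the centre of its underside; either end may go in first. Two or three are present
- cassette2: blue flat sample cassette with a white label, 100 long (its x axis) x 50 wide (y) x 15 mm thick, about 120 g; origin at the centre of its underside; either end may go in first. Two or three are present
- cassette3: blue flat sample cassette with a white label, 100 long (its x axis) x 50 wide (y) x 15 mm thick, about 120 g; origin at the centre of its underside; either end may go in first. Two or three are present
- dock: low grey and white sampler dock with black slot floors, fixed, 263 wide, 140 deep; origin on the bench under the middle of its front face, x axis into the slots. The slots' clear cover tops out 53 mm above the bench; a hump 77 mm high starts 97 mm behind the front. In front of each mouth stand a pair of blue guide fins 10 mm long, flaring 5 mm to each side, and a lip that slopes down 6 mm
- slot1 (a point): slot 1 of 3, 80 mm apart, in the dock (right-hand one seen from the robot): centre of its mouth on the slot's floor, 28 mm above the bench; x axis points into the slot, y across, z up. The slot is 53 wide, 19 high and 97 mm deep to its stop; a cassette fully home sticks out 3 mm
- slot2 (a point): slot 2 of 3, 80 mm apart, in the dock (middle one): centre of its mouth on the slot's floor, 28 mm above the bench; x axis points into the slot, y across, z up. The slot is 53 wide, 19 high and 97 mm deep to its stop; a cassette fully home sticks out 3 mm
- slot3 (a point): slot 3 of 3, 80 mm apart, in the dock (left-hand one seen from the robot): centre of its mouth on the slot's floor, 28 mm above the bench; x axis points into the slot, y across, z up. The slot is 53 wide, 19 high and 97 mm deep to its stop; a cassette fully home sticks out 3 mm
- pump_lever (a joint): hand lever of the priming pump, rad: 0 is up at rest (spring return), 0.6 is right down; at most about 8 N at the red pad presses it down. A full stroke goes beyond 0.5 and back under 0.08
- lever_pad (a point): top centre of the red pad (50 x 36 mm) at the end of the pump lever; it moves with the lever, and is about 150 mm above the bench at rest, 50 mm when down
- lever_hinge (a point): hinge of the pump lever, fixed, 70 mm above the bench; the lever points along this point's -x axis, the hinge line is its y axis. At rest the lever rises 0.42 rad above the level, right down it is 0.18 rad below it; the top of the pad lies 165 mm along the lever from the hinge and 9 mm above its centre line
- pack1: orange vial pack with a white lid, 50 long (x) x 36 wide (y) x 32 mm high, about 80 g; origin at the centre of its underside. It stands on top of the grey drawer unit, 75 mm above the bench. One or two are present
- pack2: orange vial pack with a white lid, 50 long (x) x 36 wide (y) x 32 mm high, about 80 g; origin at the centre of its underside. It stands on top of the grey drawer unit, 75 mm above the bench. One or two are present
- chest_drawer0 (a joint): opening of the drawer in m: 0 is shut, 0.13 fully open; it slides towards the robot as it opens
- chest_drawer0_handle (a point): middle of the steel bar handle (120 mm long, 11 mm thick, level) on the slate-blue drawer front, 35 mm out from the front, about 41 mm above the bench; moves with the drawer; its x axis points into the drawer unit, y along the bar
- drawer_floor (a point): centre of the drawer's inner floor, 22 mm above the bench; moves with the drawer; x axis points away from the handle. The inside is 155 (x) x 198 (y) mm with 31 mm walls. With the drawer open by q, its floor is open from above from x = -77 mm to x = q - 83 mm; further in it is under the drawer unit's top, which leaves 41 mm of height
- amber_bottle: amber bottle with blue cap, 72 mm across, 160 mm high, to the left of the dock; bystander; origin at the centre of its underside
- clear_bottle: clear bottle with blue cap, 72 mm across, 160 mm high, to the right of the dock; bystander; origin at the centre of its underside
There are look-alikes about, which are no part of the job. What is shaped like the cassette1 but brown, pink or yellow is not meant.

How it is judged:
On the way, in this order (a step that is already met when the one before it is completed fails the run):
1. every cassette present is fully home in a slot of its own in the dock (((x of cassette1 in the frame of slot1 between 0.042 and 0.056 m and y of cassette1 in the frame of slot1 between -0.006 and 0.006 m and z of cassette1 in the frame of slot1 between -0.004 and 0.009 m and angle between the x axis of cassette1 and the x axis of slot1, either way round below 0.08 rad) or (x of cassette1 in the frame of slot2 between 0.042 and 0.056 m and y of cassette1 in the frame of slot2 between -0.006 and 0.006 m and z of cassette1 in the frame of slot2 between -0.004 and 0.009 m and angle between the x axis of cassette1 and the x axis of slot2, either way round below 0.08 rad) or (x of cassette1 in the frame of slot3 between 0.042 and 0.056 m and y of cassette1 in the frame of slot3 between -0.006 and 0.006 m and z of cassette1 in the frame of slot3 between -0.004 and 0.009 m and angle between the x axis of cassette1 and the x axis of slot3, either way round below 0.08 rad)) and ((x of cassette2 in the frame of slot1 between 0.042 and 0.056 m and y of cassette2 in the frame of slot1 between -0.006 and 0.006 m and z of cassette2 in the frame of slot1 between -0.004 and 0.009 m and angle between the x axis of cassette2 and the x axis of slot1, either way round below 0.08 rad) or (x of cassette2 in the frame of slot2 between 0.042 and 0.056 m and y of cassette2 in the frame of slot2 between -0.006 and 0.006 m and z of cassette2 in the frame of slot2 between -0.004 and 0.009 m and angle between the x axis of cassette2 and the x axis of slot2, either way round below 0.08 rad) or (x of cassette2 in the frame of slot3 between 0.042 and 0.056 m and y of cassette2 in the frame of slot3 between -0.006 and 0.006 m and z of cassette2 in the frame of slot3 between -0.004 and 0.009 m and angle between the x axis of cassette2 and the x axis of slot3, either way round below 0.08 rad)) and ((x of cassette3 in the frame of slot1 between 0.042 and 0.056 m and y of cassette3 in the frame of slot1 between -0.006 and 0.006 m and z of cassette3 in the frame of slot1 between -0.004 and 0.009 m and angle between the x axis of cassette3 and the x axis of slot1, either way round below 0.08 rad) or (x of cassette3 in the frame of slot2 between 0.042 and 0.056 m and y of cassette3 in the frame of slot2 between -0.006 and 0.006 m and z of cassette3 in the frame of slot2 between -0.004 and 0.009 m and angle between the x axis of cassette3 and the x axis of slot2, either way round below 0.08 rad) or (x of cassette3 in the frame of slot3 between 0.042 and 0.056 m and y of cassette3 in the frame of slot3 between -0.006 and 0.006 m and z of cassette3 in the frame of slot3 between -0.004 and 0.009 m and angle between the x axis of cassette3 and the x axis of slot3, either way round below 0.08 rad))), for 0.2 s.
2. stroke 1: pump lever pressed right down (value of joint pump_lever above 0.5 rad), for 0.05 s.
3. stroke 1: pump lever back up at rest (value of joint pump_lever below 0.08 rad), for 0.05 s.
4. stroke 2: pump lever pressed right down (value of joint pump_lever above 0.5 rad), for 0.05 s.
5. stroke 2: pump lever back up at rest (value of joint pump_lever below 0.08 rad), for 0.05 s.
6. stroke 3: pump lever pressed right down (value of joint pump_lever above 0.5 rad), for 0.05 s.
7. stroke 3: pump lever back up at rest (value of joint pump_lever below 0.08 rad), for 0.05 s.
8. stroke 4: pump lever pressed right down (value of joint pump_lever above 0.5 rad), for 0.05 s.
9. stroke 4: pump lever back up at rest (value of joint pump_lever below 0.08 rad), for 0.05 s.
At the end, for the whole second after the job is handed in: Every cassette present lies flat in a slot of its own, fully home (sticking out less than 8 mm, within 6 mm of the slot's centre line); every pack present lies at rest inside the drawer, the drawer is shut to within 8 mm, and the pump lever is up (under 0.08 rad) (all of step 1 and x of pack1 in the frame of drawer_floor between -0.08 and 0.08 m and y of pack1 in the frame of drawer_floor between -0.1 and 0.1 m and z of pack1 in the frame of drawer_floor between -0.006 and 0.036 m and linear speed of each of pack1, pack2, cassette1, cassette2, cassette3 below 0.02 m/s and x of pack2 in the frame of drawer_floor between -0.08 and 0.08 m and y of pack2 in the frame of drawer_floor between -0.1 and 0.1 m and z of pack2 in the frame of drawer_floor between -0.006 and 0.036 m and value of joint chest_drawer0 below 0.008 m and value of joint pump_lever below 0.08 rad); the robot touches nothing.
It fails at once if a bottle is pushed more than 40 mm from its place or tipped over (distance of any of amber_bottle, clear_bottle from where it was at the start of the episode above 0.04 m or angle between any of amber_bottle, clear_bottle's own z axis and vertical above 0.5 rad).
It fails at once if the drawer is slammed (closing faster than 0.5 m/s) (velocity of joint chest_drawer0 below -0.5 m/s).
Of cassette1, cassette2, cassette3 only 2 to 3 are there at a start; the rules pass over those that are not, and their reading is None.
Of pack1, pack2 only 1 to 2 are there at a start; the rules pass over those that are not, and their reading is None.
At some moment in a run one of cassette1, cassette2, cassette3, pack1, pack2 may be knocked a few centimetres aside while the robot is not near it.
Once in a run the grip may slacken for a moment while it holds something.
It also fails if it takes over 210 s, if anything falls off the work surface, if the arm or the gripper's body presses on something with over 40 N, if the wrist force passes 120 N, or if a joint passes its speed limit or range.

## Robot

A 7-joint arm with a two-finger parallel gripper is mounted at the origin on the work surface. World frame = base frame: x ahead of the robot, y to its left, z up, the work surface at z = 0. Lengths are in m, angles in rad, forces in N, time in s.
With the tool pointing down it reaches from about 0.4 to 0.925 m from the base axis. Payload 5.6 kg.
Tool frame: the origin (TCP) lies midway between the tips of the shut fingers; the grasp point (between the pads) lies ctrl.grasp_offset behind it (ctrl.grasp_offset is the distance from the TCP to the grasp point, in m); z points along the fingers, y is the line along which they close (so a half turn about z gives the same grasp; the last joint's range is limited). The gripper opens to 85 mm and grips with 20 to 120 N. Pads are 22 mm wide; open, the fingers measure 114 mm over their backs; the gripper's body (76 mm by 85 mm) begins 54 mm behind the grasp point. The pads swing forward as they close: fully open they stand 13 mm farther back than shut.
Start: joints at [-1.216, 0.468, -0.012, 1.603, 0.006, 1.071, -0.056], TCP at [0.252, 0.599, 0.231] pointing down, gripper open.
Joint ranges: [-2.53, 2.53], [-0.31, 2.02], [-1.57, 1.55], [0.28, 2.44], [-1.29, 4.43], [0.15, 1.84], [-2.92, 2.92]. Speed limits (rad/s): [2.57, 2.57, 3.14, 3.14, 3.14, 3.14, 3.14].

## Interface

Orientations are given as a rotation vector (axis times angle).
In Python, from workcell import ctrl, viewer, models gives the robot as it stands.
- The arm moves only by the tool move_arm, never from a script. Its arguments are lists of equal length, an entry for each row: "angular": the turn, a rotation vector about the tool's x, y, z scaled (see below), a list of three; "slide": the shift along the tool's x, y, z scaled (see below), a list of three; "grip": the opening, from 0 (shut) to 1 (fully open). A call has exactly 5 rows; each row shifts and turns the commanded pose from where the row before left it, along the tool's axes as they then stand; what a row does not reach is not made up. The controller multiplies each number of a shift by 30 mm and each number of a turn by 4 degrees. A row lasts 1/8 s, in which the tool goes at most 62.5 mm and 10.7 degrees, less where a joint would pass 70% of its speed; a pose out of reach is approached as far as the arm can. A call with a number of a shift or a turn outside -1 to 1 is refused whole. A call with a gripper value outside its range is refused whole. The fingers move at their own pace and stop on an object; the grip force is fixed at half the most. Time passes only in rows, so rows that do not move let the fingers close, or fill a call up. It gives the time, the measured TCP pose, the force, the opening and the grip force at its end, in the units of the state.
- ctrl.state(): the state, without advancing time (a new reading comes with each control period).
- viewer.grab_frame(name): name is "scene" or "top" or "wrist"; returns a dict with "frame" (480x640x3 uint8, red, green, blue), "vfov" (degrees; the focal length in pixels is half the picture's height over the tangent of half this angle, whatever the lens; pixels are square), "cx", "cy" (the principal point, pixels), "R" (3x3) and "t" (3): a world point X has camera coordinates R X + t. Camera axes: x right, y down, z forward; pixel columns grow to the right and rows downward; lengths in m; the calibration is good to about 2 mm. A picture is of the moment at which its call begins. There is no depth.
- ctrl.finish_job(): hands the job in; it is judged then, once.
Trained networks look in the newest picture that a camera, given by its name, has taken for a name from the list of things; names that differ only in an ending like _2 or _b are one class to them, and where a whole thing is asked for, a point or a joint stands for the part that bears it (a point fixed in the world has none). Each returns a list of dicts, best first, with "score" (0 to 1); they miss things now and then, are a little off and sometimes report something else, mostly with a low value. They report only what shows in the picture. A call takes as long as a camera call. They do not tell look-alikes from the thing itself.
- models.look_for(camera, name): "extent" ([centre column, centre row, width, height] in pixels, round what is visible of it).
- models.regions_of(camera, name): "region" (480x640 bool, what is visible of it) and "extent" ([centre column, centre row, width, height] in pixels, round what is visible of it).
The state is a dict: "t": time; "joint_pos": joint angles; "dq": joint speeds; "tau": joint torques, N m; "tool_pos": TCP position; "orientation": TCP orientation; "contact_force": force on the tool from outside, world axes, zero at the start; "ft_torque": the same for the moment, N m; "gripper_width": opening from 0.0 (shut) to 1.0 (fully open); "gripper_force": force on a finger pad.
Only numpy, scipy, OpenCV 4.12 (cv2) and the standard library are available. Lean on these libraries where they do the work, as an engineer would, in place of code of your own. Each camera call takes 0.05 s, during which the arm holds its last target. There are 200 camera calls.

## Working session

There is one attempt and no reset: what is moved stays moved. The work goes in short steps, Python scripts to look and compute and a tool call to move; the robot and the scene stay as the last step left them, time stands still between calls to the robot, and variables do not carry over. Pictures are saved under pics/ and viewed, at most 14 in all, crops included, and the job is handed in when it is done.

Besides the shell and the picture viewer there is one more tool, called as a command line: name --argument value ..., lists and objects as JSON in quotes. move_arm: Moves the arm, as the interface text tells. Its arguments: {"type":"object","properties":{"angular":{"type":"array"},"slide":{"type":"array"},"grip":{"type":"array"}},"required":["angular","slide","grip"]}

```bash
ls; mkdir -p pics
python3 - <<'E'
from workcell import ctrl, viewer, models
import cv2,numpy as np
s=ctrl.state();print(s, ctrl.grasp_offset)
for n in("scene","top"):
    f=viewer.grab_frame(n);print(n,f["vfov"],f["cx"],f["cy"],np.round(f["R"],4).tolist(),np.round(f["t"],4).tolist())
    cv2.imwrite(f"pics/{n}0.png",f["frame"][:,:,::-1])
E
```

```text
pics
{'t': 0.0, 'joint_pos': array([-1.21598917,  0.46840146, -0.01159275,  1.60364482,  0.00599724,
        1.07140294, -0.05628126]), 'dq': array([-0.0008123 , -0.00092314, -0.00209591,  0.00112288,  0.00099396,
       -0.00108425, -0.00061146]), 'tau': array([ 9.75073249e-05, -5.32368600e+01,  2.14259187e-02, -2.51302117e+01,
        1.14244799e-02,  7.39615469e-03,  2.61451413e-05]), 'tool_pos': array([0.25165595, 0.59868748, 0.2303138 ]), 'orientation': array([-6.20800881e-01, -3.07940527e+00,  2.83850495e-03]), 'contact_force': array([-0.27285755, -0.34226812,  0.3962667 ]), 'ft_torque': array([ 0.01642544,  0.00566183, -0.00266715]), 'gripper_force': 0.0, 'gripper_width': 0.9999306960551513} 0.0187
scene 42.52540658153312 322.8670166945594 240.37079277302206 [[0.6411, 0.7674, -0.0067], [0.5224, -0.4428, -0.7287], [-0.5622, 0.4637, -0.6848]] [-0.3003, -0.1943, 1.743]
top 55.88756847138611 317.4333192208548 236.37910412677454 [[0.0263, -0.9995, -0.0162], [-0.9944, -0.0245, -0.1029], [0.1025, 0.0188, -0.9946]] [-0.0068, 0.4862, 1.0112]
```

View pics/top0.png

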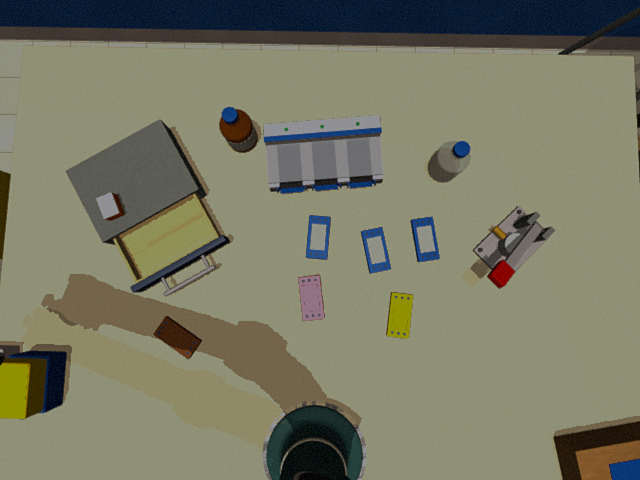

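View pics/scene0.png

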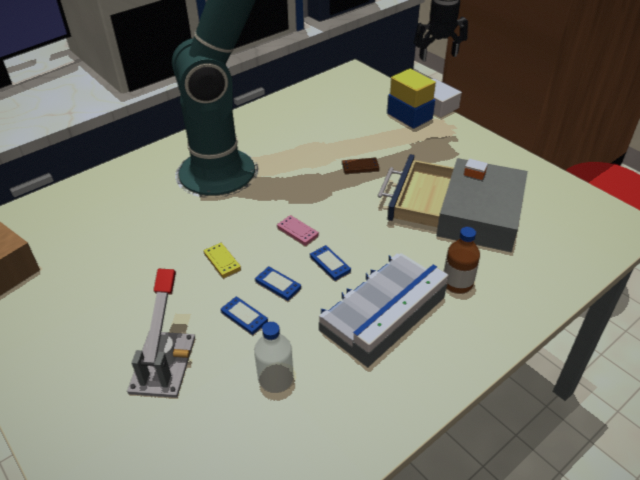

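The top view shows three blue cassettes with white labels at (318,237), (376,250) and (425,239). The pink (311,297), yellow (400,315) and brown (177,337) ones are look-alikes. One pack stands at (109,206) and the drawer is open at (170,240). The dock is at (323,155), the pump at (510,245) with its red pad at (502,273), and the bottles are at (238,130) and (452,160).

```bash
cat > h.py <<'E'
from workcell import ctrl, viewer, models
import cv2,numpy as np
from scipy.optimize import minimize
from scipy.spatial.transform import Rotation as Ro
def K(f):
    a=f["frame"].shape[0]/2/np.tan(np.radians(f["vfov"]/2)); return a
def proj(f,X):
    c=np.asarray(X)@np.array(f["R"]).T+f["t"]; return c[:,:2]/c[:,2:]*K(f)+[f["cx"],f["cy"]]
def ray(f,p,z):
    R=np.array(f["R"]);C=-R.T@f["t"];d=R.T@np.array([(p[0]-f["cx"])/K(f),(p[1]-f["cy"])/K(f),1]);return C+d*(z-C[2])/d[2]
def box(x,y,a,l,w,z0,z1):
    P=np.array([[i*l/2,j*w/2] for i in(-1,1) for j in(-1,1)]);c,s=np.cos(a),np.sin(a)
    P=P@np.array([[c,s],[-s,c]])+[x,y]
    return np.vstack([np.c_[P,[z]*4] for z in(z0,z1)])
def hullmask(f,X):
    m=np.zeros((480,640),np.uint8);h=cv2.convexHull((proj(f,X)*16).astype(np.int32));cv2.fillConvexPoly(m,h,255,cv2.LINE_AA,4);return m/255.
def fit(views,make,p0,scale):
    "views: [(frame,mask)], soft-mask difference"
    ms=[cv2.GaussianBlur(m.astype(np.float32),(0,0),1) for _,m in views]
    def cost(q):
        return sum(np.abs(cv2.GaussianBlur(hullmask(f,make(p0+q*scale)),(0,0),1)-m).sum()/m.sum() for (f,_),m in zip(views,ms))
    n=len(p0);S=np.vstack([np.zeros(n),np.eye(n)])
    r=minimize(cost,np.zeros(n),method="Nelder-Mead",options=dict(initial_simplex=S,maxiter=300))
    return p0+r.x*scale,r.fun
E
python3 - <<'E'
from h import *
F={n:viewer.grab_frame(n) for n in("top","scene")}
T=F["top"];big=cv2.resize(T["frame"][100:220,250:400,::-1],None,fx=5,fy=5,interpolation=cv2.INTER_CUBIC)
cv2.imwrite("pics/dock.png",big)
for n in("cassette1","pack1","dock","pump_lever","chest_drawer0","amber_bottle","clear_bottle"):
    for c in F:
        for d in models.regions_of(c,n): print(n,c,round(d["score"],2),np.round(d["extent"]))
H=cv2.cvtColor(T["frame"],cv2.COLOR_RGB2HSV)
# cassettes
def comp(f,p,lo,hi):
    h=cv2.cvtColor(f["frame"],cv2.COLOR_RGB2HSV);m=cv2.inRange(h,np.array(lo),np.array(hi))
    n,l,st,c=cv2.connectedComponentsWithStats(m); i=l[int(p[1])-12:int(p[1])+13,int(p[0])-25:int(p[0])+26];i=np.bincount(i[i>0]).argmax()
    cs=cv2.findContours((l==i).astype(np.uint8),cv2.RETR_EXTERNAL,cv2.CHAIN_APPROX_NONE)[0];o=np.zeros((480,640),np.uint8);cv2.drawContours(o,cs,-1,1,-1);return o
for pt in((318,237),(376,250),(425,239)):
    x=ray(T,pt,.015);ps=proj(F["scene"],[x])[0]
    v=[(T,comp(T,pt,(100,120,40),(130,255,255))),(F["scene"],comp(F["scene"],ps,(100,120,40),(130,255,255)))]
    r=cv2.minAreaRect(np.argwhere(v[0][1])[:,::-1].astype(np.float32));b=cv2.boxPoints(r);w=np.array([ray(T,q,.015) for q in b])
    e=[w[1]-w[0],w[2]-w[1]];e=max(e,key=np.linalg.norm);a=np.arctan2(e[1],e[0])
    mk=lambda q:box(*q,.1,.05,0,.015)
    sc=np.array([.004,.004,.05])
    print(pt,[int(m.sum()) for _,m in v],*[ (np.round(p,4),round(c,3)) for p,c in (fit(u,mk,np.array([x[0],x[1],a]),sc) for u in (v[:1],v[1:],v))])
E
```

```text
cassette1 top 0.98 [375. 250.  31.  45.]
cassette1 top 0.97 [319. 239.  24.  42.]
cassette1 top 0.79 [313. 299.  27.  44.]
cassette1 top 0.74 [178. 338.  45.  40.]
cassette1 top 0.66 [425. 239.  27.  48.]
cassette1 top 0.61 [399. 317.  26.  48.]
cassette1 scene 0.95 [294. 232.  43.  28.]
cassette1 scene 0.92 [277. 284.  47.  34.]
cassette1 scene 0.88 [360. 166.  33.  18.]
cassette1 scene 0.87 [244. 318.  44.  39.]
cassette1 scene 0.78 [222. 262.  38.  34.]
cassette1 scene 0.55 [333. 264.  42.  35.]
pack1 top 0.56 [110. 209.  23.  34.]
pack1 top 0.56 [424. 240.  28.  46.]
pack1 scene 0.93 [475. 168.  21.  23.]
dock top 0.95 [322. 154. 120.  80.]
dock top 0.55 [238. 131.  41.  44.]
dock scene 0.58 [382. 311. 130. 116.]
pump_lever top 0.76 [515. 252.  55.  64.]
pump_lever top 0.6 [238. 129.  38.  43.]
pump_lever scene 0.86 [160. 315.  31.  95.]
chest_drawer0 top 0.78 [171. 243. 117. 100.]
chest_drawer0 scene 0.59 [416. 190.  70.  74.]
amber_bottle top 0.84 [237. 131.  39.  43.]
amber_bottle scene 0.83 [462. 261.  35.  69.]
amber_bottle scene 0.54 [159. 317.  32.  93.]
clear_bottle top 0.73 [449. 159.  43.  45.]
clear_bottle scene 0.91 [273. 357.  37.  71.]
clear_bottle scene 0.59 [417. 192.  70.  70.]
(318, 237) [886, 680] (array([ 0.4865,  0.0059, -0.0421]), np.float64(0.158)) (array([ 0.4835,  0.0081, -0.1433]), np.float64(0.29)) (array([ 0.4852,  0.0056, -0.1077]), np.float64(0.458))
(376, 250) [901, 758] (array([ 0.4609, -0.1291, -2.8944]), np.float64(0.177)) (array([ 0.4575, -0.1268, -2.9761]), np.float64(0.281)) (array([ 0.4599, -0.1287, -2.9697]), np.float64(0.466))
(425, 239) [913, 1098] (array([ 0.4878, -0.2436, -2.9301]), np.float64(0.194)) (array([ 0.4933, -0.2407, -3.0303]), np.float64(0.352)) (array([ 0.4912, -0.2424, -3.033 ]), np.float64(0.571))
```

View pics/dock.png

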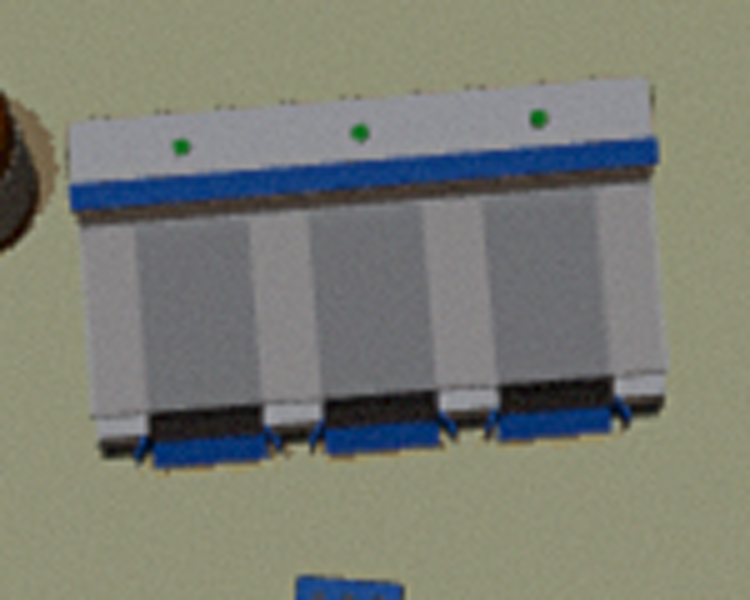

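The dock crop shows the dock yawed slightly, with all three slot mouths free. Next I bring the wrist camera over.

move_arm --angular '[[0,0,-1],[0,0,-1],[0,0,-1],[0,0,-1],[0,0,-1]]' --slide '[[0,0,-0.5],[0,0,-0.5],[0,0,-0.5],[0,0,-0.5],[0,0,-0.5]]' --grip '[1,1,1,1,1]'

```text
t: 1.52
tool_pos: [0.2519, 0.5992, 0.3068]
orientation: [0.073, 3.141, 0.0]
contact_force: [-0.5, -0.9, -0.4]
gripper_width: 1.001
gripper_force: 0.0
```

move_arm --angular '[[0,0,-0.7],[0,0,0],[0,0,0],[0,0,0],[0,0,0]]' --slide '[[-0.3,-1,0],[-0.3,-1,0],[-0.3,-1,0],[-0.3,-1,0],[-0.3,-1,0]]' --grip '[1,1,1,1,1]'

```text
t: 2.15
tool_pos: [0.2956, 0.4478, 0.3064]
orientation: [-0.0, 3.141, 0.0]
contact_force: [0.0, -0.3, 0.8]
gripper_width: 0.998
gripper_force: 0.0
```

move_arm --angular '[[0,0,0],[0,0,0],[0,0,0],[0,0,0],[0,0,0]]' --slide '[[-0.3,-1,0],[-0.3,-1,0],[-0.3,-1,0],[-0.3,-1,0],[-0.3,-1,0]]' --grip '[1,1,1,1,1]'

```text
t: 2.78
tool_pos: [0.3406, 0.2979, 0.3065]
orientation: [-0.0, 3.141, 0.001]
contact_force: [-0.4, -0.4, 0.3]
gripper_width: 1.001
gripper_force: 0.0
```

move_arm --angular '[[0,0,0],[0,0,0],[0,0,0],[0,0,0],[0,0,0]]' --slide '[[-0.3,-1,0],[-0.3,-1,0],[-0.3,-1,0],[-0.3,-1,0],[-0.3,-1,0]]' --grip '[1,1,1,1,1]'

```text
t: 3.4
tool_pos: [0.3856, 0.1478, 0.3066]
orientation: [-0.0, 3.141, 0.001]
contact_force: [-0.1, -0.6, -0.2]
gripper_width: 0.996
gripper_force: 0.0
```

move_arm --angular '[[0,0,0],[0,0,0],[0,0,0],[0,0,0],[0,0,0]]' --slide '[[-0.3,-1,0],[-0.3,-1,0],[-0.3,-1,0],[-0.3,-1,0],[-0.3,-1,0]]' --grip '[1,1,1,1,1]'

```text
t: 4.03
tool_pos: [0.4306, -0.0022, 0.3066]
orientation: [-0.0, 3.141, 0.001]
contact_force: [0.2, -0.2, 0.0]
gripper_width: 1.002
gripper_force: 0.0
```

Run:
```python
from h import *
s=ctrl.state();print(s["t"],s["tool_pos"],s["orientation"],s["joint_pos"])
f=viewer.grab_frame("wrist");print(f["vfov"],np.round(f["R"],3).tolist(),-np.array(f["R"]).T@f["t"])
cv2.imwrite("pics/w1.png",f["frame"][:,:,::-1])
```

```text
4.025 [ 0.43062263 -0.00216654  0.30656702] [-8.48490469e-05  3.14081593e+00  6.09836910e-04] [-0.47482846 -0.01468927  0.40357592  2.03730558  0.00604858  1.11700124
  1.49691175]
58.76501405765964 [[-0.001, 1.0, 0.0], [0.959, 0.001, 0.284], [0.284, 0.0, -0.959]] [ 0.36035344 -0.0032822   0.44830184]
```

View pics/w1.png

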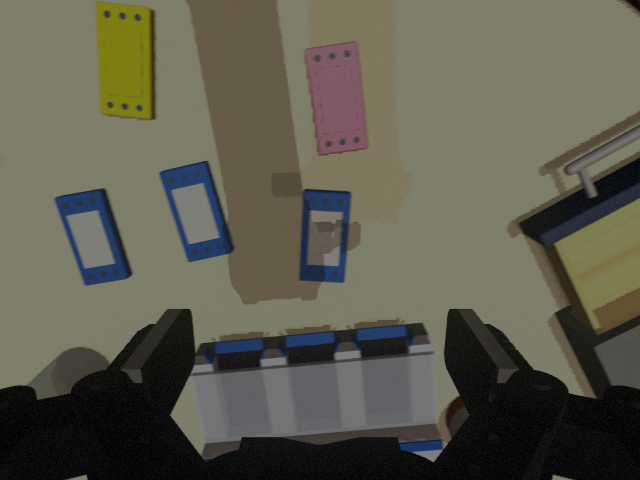

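The wrist view shows the three cassettes at (325,236), (196,211) and (93,237), and the dock lips at (240,350), (310,345) and (383,338). I use the lips to find the slot pose.

```bash
cat >> h.py <<'E'
def lips(f,roi):
    "blue lip components: fit front/back edge midpoints by rows in roi"
    h=cv2.cvtColor(f["frame"],cv2.COLOR_RGB2HSV);m=cv2.inRange(h,np.array((100,120,40)),np.array((130,255,255)))
    k=np.zeros_like(m);x0,y0,x1,y1=roi;k[y0:y1,x0:x1]=m[y0:y1,x0:x1]
    n,l,st,c=cv2.connectedComponentsWithStats(k)
    return [(c[i],st[i]) for i in range(1,n) if st[i][4]>60],k
def cass(f,z=0.015):
    h=cv2.cvtColor(f["frame"],cv2.COLOR_RGB2HSV);m=cv2.inRange(h,np.array((100,120,30)),np.array((130,255,255)))
    out=[]
    for c in cv2.findContours(m,cv2.RETR_EXTERNAL,cv2.CHAIN_APPROX_NONE)[0]:
        if cv2.contourArea(c)<400: continue
        b=cv2.boxPoints(cv2.minAreaRect(c));w=np.array([ray(f,q,z) for q in b]);e=[w[1]-w[0],w[2]-w[1]];e=sorted(e,key=np.linalg.norm)
        L=e[1]*np.sign(e[1][0]); out.append((w.mean(0)[:2].round(4),round(np.arctan2(L[1],L[0]),3),[round(np.linalg.norm(q),4) for q in e]))
    return out
E
python3 - <<'E'
from h import *
w=viewer.grab_frame("wrist");t=viewer.grab_frame("top")
for n,f,roi in(("w",w,(190,320,430,375)),("t",t,(270,175,390,200))):
    L,k=lips(f,roi)
    P=np.array([ray(f,c,.025)[:2] for c,s in L]);P=P[np.argsort(P[:,1])]
    print(n,[(c.round(1).tolist(),s.tolist()) for c,s in L],P.round(4).tolist())
    if len(P)==3:
        d=P[2]-P[0];print(" spacing",np.linalg.norm(P[1]-P[0]),np.linalg.norm(P[2]-P[1]),"slot yaw",np.arctan2(-d[0],d[1]))
    for c in cass(f):print(c)
big=cv2.resize(w["frame"][310:480,180:460,::-1],None,fx=2.8,fy=2.8,interpolation=cv2.INTER_CUBIC);cv2.imwrite("pics/w1d.png",big)
E
```

```text
w [([387.0, 331.0], [363, 324, 49, 15, 539]), ([315.3, 337.9], [292, 331, 48, 15, 532]), ([245.9, 344.9], [221, 337, 51, 21, 549])] [[0.6123, -0.0908], [0.6037, -0.013], [0.5954, 0.0666]]
 spacing 0.07826004627906286 0.07998145077939967 slot yaw 0.1068191402158057
(array([0.7577, 0.1206]), np.float64(-1.468), [np.float64(0.0148), np.float64(0.0621)])
(array([ 0.6236, -0.0927]), np.float64(-1.468), [np.float64(0.026), np.float64(0.0567)])
(array([ 0.6095, -0.0131]), np.float64(-1.468), [np.float64(0.0143), np.float64(0.0543)])
(array([0.6011, 0.0683]), np.float64(-1.473), [np.float64(0.0144), np.float64(0.0542)])
(array([ 0.4899, -0.2428]), np.float64(0.192), [np.float64(0.0495), np.float64(0.104)])
(array([0.4879, 0.0036]), np.float64(-0.058), [np.float64(0.0479), np.float64(0.0995)])
(array([ 0.4617, -0.1303]), np.float64(0.219), [np.float64(0.0497), np.float64(0.1)])
t [([362.1, 183.3], [347, 180, 29, 7, 108]), ([326.7, 186.5], [312, 182, 30, 8, 141]), ([296.0, 188.5], [287, 185, 19, 7, 73])] [[0.6123, -0.0944], [0.6029, -0.0127], [0.5965, 0.0583]]
 spacing 0.0822954510468076 0.07125994156705268 slot yaw 0.1033779453939395
(array([-0.0043, -0.6736]), np.float64(-1.539), [np.float64(0.0416), np.float64(0.0647)])
(array([0.1625, 0.61  ]), np.float64(0.595), [np.float64(0.113), np.float64(0.154)])
(array([ 0.4881, -0.2415]), np.float64(0.171), [np.float64(0.0499), np.float64(0.0983)])
(array([0.7301, 0.0015]), np.float64(-1.468), [np.float64(0.0125), np.float64(0.2763)])
(array([1.0229, 0.0243]), np.float64(-1.555), [np.float64(0.0893), np.float64(1.5625)])
```

View pics/w1d.png

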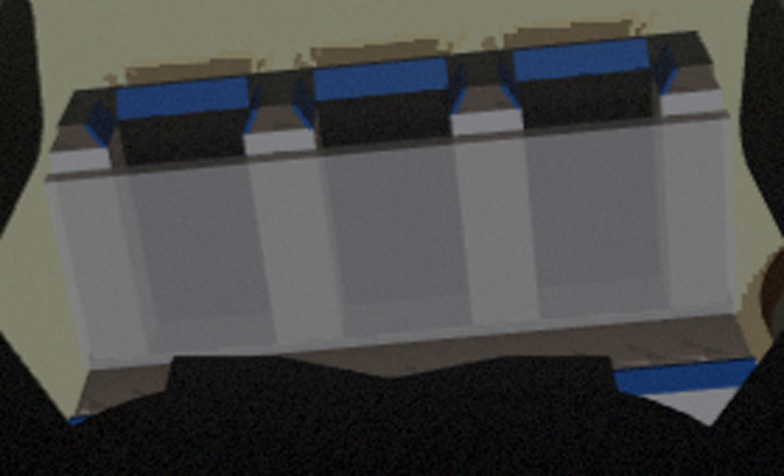

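```bash
cat >> h.py <<'E'
TH=0.103
def units(p,psi,s=None):
    "tool units (30 mm, 4 deg) from the present pose to TCP p, yaw psi (tool -x heading); turn first"
    s=s or ctrl.state();R=Ro.from_rotvec(s["orientation"]).as_matrix();x=-R[:,0];cur=np.arctan2(x[1],x[0])
    d=np.asarray(p)-s["tool_pos"];X=-np.array([np.cos(psi),np.sin(psi),0]);Y=np.array([-np.sin(psi),np.cos(psi),0])
    print("t",round(s["t"],2),"at",s["tool_pos"].round(4),"yaw",round(cur,3),"tilt",R[:,2].round(3),"j7",s["joint_pos"][6].round(2),"w",round(s["gripper_width"],3),"F",s["contact_force"].round(1))
    print(" turn z %.2f  slide x %.2f y %.2f z %.2f"%(-np.degrees(psi-cur)/4,d@X/.03,d@Y/.03,-d[2]/.03))
def slot(i,dx,dz=0,dy=0):
    "world point dx into slot i (1 right..3 left)"
    return M[i]+dx*np.array([np.cos(TH),np.sin(TH),0])+dy*np.array([-np.sin(TH),np.cos(TH),0])+[0,0,dz]
M={}
E
python3 - <<'E'
from h import *
f=viewer.grab_frame("wrist")
P=np.array([ray(f,p,.028)[:2] for p in((245.5,349.8),(316.3,342.7),(387.9,336.8))]);print(P.round(4),np.diff(P,axis=0))
m=P.mean(0);u=np.array([-np.sin(.103),np.cos(.103)])
q=[m+k*.08*u for k in(-1,0,1)];print(np.round(q,4).tolist())
# check with top: hump blue stripe ends z~.077 and lip centres
open("h.py","a").write("M={1:np.array([%.4f,%.4f,.028]),2:np.array([%.4f,%.4f,.028]),3:np.array([%.4f,%.4f,.028])}\n"%tuple(np.ravel(q)))
t=viewer.grab_frame("top")
for i in range(3):print((proj(t,[[*q[i],.028]])[0]-[250,100])*5)
units((.454,.006,0),-.05)
E
```

```text
[[ 0.6151 -0.0861]
 [ 0.6064 -0.0071]
 [ 0.5992  0.072 ]] [[-0.00870938  0.07898532]
 [-0.0071322   0.07909793]]
[[0.6151, -0.0866], [0.6069, -0.007], [0.5987, 0.0725]]
[544.00293232 408.62517576]
[371.2885115  422.27658895]
[198.7894212  435.91098233]
t 4.28 at [ 0.4302 -0.0005  0.3063] yaw 0.001 tilt [-0.  0. -1.] j7 1.49 w 1.001 F [ 1.  -0.5 -0.2]
 turn z 0.72  slide x -0.78 y 0.26 z 10.21
```

move_arm --angular '[[0,0,0.72],[0,0,0],[0,0,0],[0,0,0],[0,0,0]]' --slide '[[0,0,0],[-0.2,0.1,1],[-0.2,0.1,1],[-0.2,0.1,1],[-0.17,0.01,1]]' --grip '[0.75,0.75,0.75,0.75,0.75]'

```text
t: 4.9
tool_pos: [0.454, 0.0087, 0.1854]
orientation: [0.075, 3.14, 0.001]
contact_force: [0.4, 0.0, 0.3]
gripper_width: 0.749
gripper_force: 0.0
```

move_arm --angular '[[0,0,0],[0,0,0],[0,0,0],[0,0,0],[0,0,0]]' --slide '[[0,0,1],[0,0,1],[0,0,1],[0,0,1],[0,0,1]]' --grip '[0.75,0.75,0.75,0.75,0.75]'

```text
t: 5.52
tool_pos: [0.4539, 0.0086, 0.0353]
orientation: [0.075, 3.141, 0.001]
contact_force: [0.2, 0.1, 0.1]
gripper_width: 0.748
gripper_force: 0.0
```

Run:
```python
from h import *
f=viewer.grab_frame("wrist");cv2.imwrite("pics/w2.png",f["frame"][:,:,::-1]);units((.454,.006,0),-.05);print(cass(f))
```

```text
t 5.58 at [0.4516 0.0084 0.0325] yaw -0.048 tilt [-0.005 -0.    -1.   ] j7 1.71 w 0.751 F [-1.1 -0.1 -2.9]
 turn z 0.03  slide x -0.08 y -0.08 z 1.08
[(array([ 0.4949, -0.1273]), np.float64(-0.945), [np.float64(0.0106), np.float64(0.0361)]), (array([0.4831, 0.0038]), np.float64(-0.011), [np.float64(0.0475), np.float64(0.0962)]), (array([ 0.4531, -0.1056]), np.float64(0.235), [np.float64(0.0149), np.float64(0.0864)])]
```

View pics/w2.png

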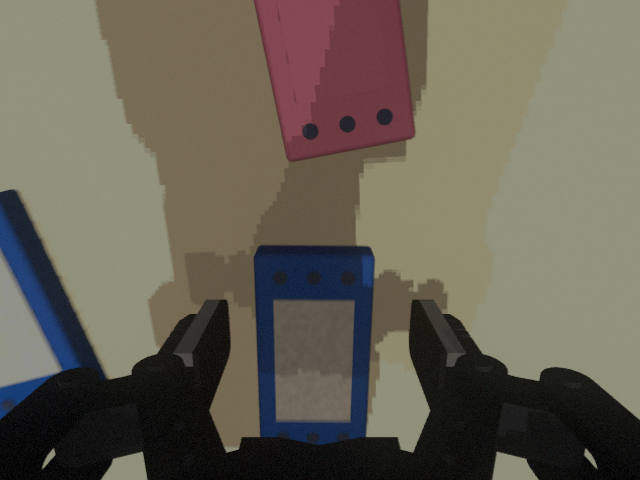

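The wrist view shows the fingers either side of cassette A, with the cassette centred at column 314 and the fingers at 320. I descend and grip it.

move_arm --angular '[[0,0,0],[0,0,0],[0,0,0],[0,0,0],[0,0,0]]' --slide '[[-0.08,-0.1,0.6],[0,0,0.55],[0,0,0],[0,0,0],[0,0,0]]' --grip '[0.75,0.75,0.75,0,0]'

```text
t: 6.2
tool_pos: [0.4566, 0.0042, 0.0026]
orientation: [0.078, 3.14, 0.001]
contact_force: [-0.5, 0.2, 3.5]
gripper_width: 0.565
gripper_force: 62.2
```

move_arm --angular '[[0,0,0],[0,0,0],[0,0,0],[0,0,0],[0,0,0]]' --slide '[[0,0,0],[0,0,0],[0,0,-0.4],[0,0,-0.8],[0,0,-0.8]]' --grip '[0,0,0,0,0]'

```text
t: 6.82
tool_pos: [0.4561, 0.0037, 0.0629]
orientation: [0.079, 3.141, -0.0]
contact_force: [1.0, 0.5, -1.8]
gripper_width: 0.563
gripper_force: 62.1
```

```bash
cat >> h.py <<'E'
M={k:np.array([.6068,-.0126,.028])+(k-2)*.08*np.array([-np.sin(TH),np.cos(TH),0]) for k in(1,2,3)}
E
python3 - <<'E'
from h import *
f=viewer.grab_frame("wrist");cv2.imwrite("pics/w3.png",f["frame"][:,:,::-1])
units(slot(3,-.10,.02),TH)
for i in range(4):
    f=viewer.grab_frame("wrist");print(ctrl.state()["tool_pos"].round(4),(-np.array(f["R"]).T@f["t"]).round(4),Ro.from_matrix(f["R"]).as_rotvec().round(4))
E
```

```text
t 6.88 at [0.4579 0.0038 0.0654] yaw -0.051 tilt [ 0.005  0.001 -1.   ] j7 1.69 w 0.562 F [ 0.7 -0.5  0.9]
 turn z -2.20  slide x -1.55 y 1.61 z 0.58
[0.458  0.004  0.0642] [0.3872 0.0063 0.2068] [-2.1134 -2.0096 -0.296 ]
[0.4572 0.0041 0.0631] [0.3872 0.0064 0.2056] [-2.1125 -2.0099 -0.2966]
[0.4564 0.0041 0.0622] [0.3866 0.0065 0.2046] [-2.1132 -2.0113 -0.2946]
[0.4559 0.0041 0.0616] [0.3861 0.0066 0.2039] [-2.1141 -2.0124 -0.2924]
```

View pics/w3.png

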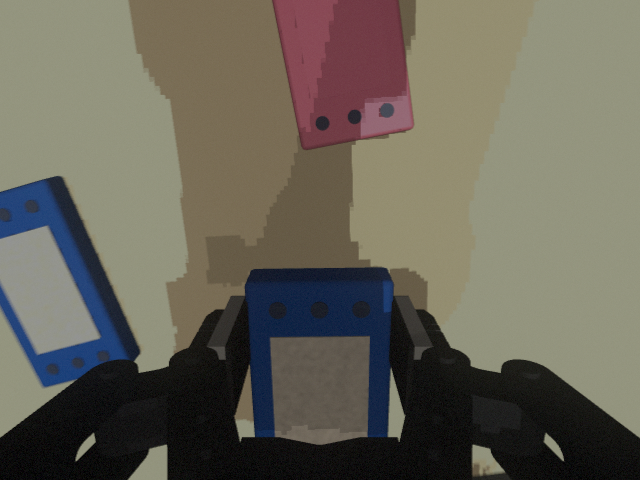

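Cassette A is gripped squarely at (318,350). I take it to slot 3.

move_arm --angular '[[0,0,-0.8],[0,0,-0.7],[0,0,-0.7],[0,0,0],[0,0,0]]' --slide '[[0,0,0],[0,0,0],[0,0,0],[0,0.8,0],[0,0.8,0]]' --grip '[0,0,0,0,0]'

```text
t: 7.7
tool_pos: [0.4504, 0.0517, 0.0608]
orientation: [0.16, -3.136, 0.001]
contact_force: [1.0, -0.4, -1.2]
gripper_width: 0.562
gripper_force: 62.2
```

move_arm --angular '[[0,0,0],[0,0,0],[0,0,0],[0,0,0],[0,0,0]]' --slide '[[-0.7,0,0.5],[-0.7,0,0.5],[0,0,0],[0,0,0],[0,0,0]]' --grip '[0,0,0,0,0]'

```text
t: 8.32
tool_pos: [0.4922, 0.0557, 0.0319]
orientation: [0.162, -3.137, -0.0]
contact_force: [0.0, -0.2, -1.1]
gripper_width: 0.567
gripper_force: 62.4
```

Run:
```python
from h import *
units(slot(3,-.10,.004),TH);units(slot(3,-.028,.004),TH)
f=viewer.grab_frame("scene");p=proj(f,[slot(3,0)])[0].astype(int);print(p)
cv2.imwrite("pics/s3.png",cv2.resize(f["frame"][p[1]-60:p[1]+60,p[0]-80:p[0]+80,::-1],None,fx=5,fy=5,interpolation=cv2.INTER_CUBIC))
```

```text
t 8.32 at [0.4922 0.0557 0.0319] yaw 0.103 tilt [-0.001  0.    -1.   ] j7 1.74 w 0.567 F [ 0.  -0.2 -1.1]
 turn z 0.00  slide x -0.23 y 0.01 z -0.00
t 8.32 at [0.4922 0.0557 0.0319] yaw 0.103 tilt [-0.001  0.    -1.   ] j7 1.74 w 0.567 F [ 0.  -0.2 -1.1]
 turn z 0.00  slide x -2.63 y 0.01 z -0.00
[381 270]
```

View pics/s3.png

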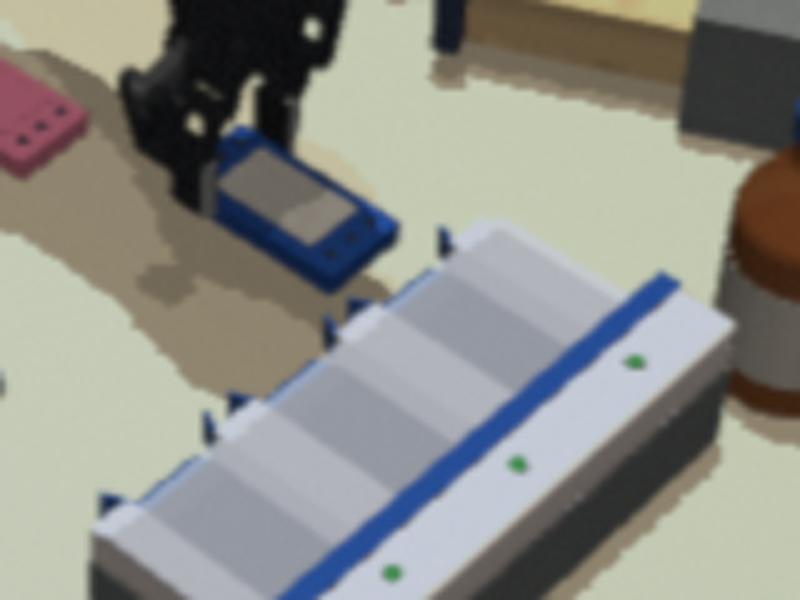

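The scene crop shows the cassette (300,220) lined up ahead of slot 3, between the fins at (445,240) and (360,310). I insert it.

move_arm --angular '[[0,0,0],[0,0,0],[0,0,0],[0,0,0],[0,0,0]]' --slide '[[-0.3,0,0],[-0.3,0,0],[-0.3,0,0],[-0.3,0,0],[0,0,0]]' --grip '[0,0,0,0,0]'

```text
t: 9.0
tool_pos: [0.5297, 0.0597, 0.0318]
orientation: [-0.162, 3.137, -0.0]
contact_force: [-0.8, -0.8, -1.7]
gripper_width: 0.565
gripper_force: 62.4
```

move_arm --angular '[[0,0,0],[0,0,0],[0,0,0],[0,0,0],[0,0,0]]' --slide '[[-0.4,0,0],[-0.4,0,0],[-0.4,0,0],[-0.2,0,0],[0,0,0]]' --grip '[0,0,0,0,0]'

```text
t: 9.62
tool_pos: [0.5709, 0.064, 0.0317]
orientation: [-0.162, 3.137, -0.0]
contact_force: [-0.6, -0.4, -1.6]
gripper_width: 0.568
gripper_force: 62.4
```

Run:
```python
from h import *
units(slot(3,-.028,.004),TH)
f=viewer.grab_frame("scene");p=proj(f,[slot(3,0)])[0].astype(int);print(p)
cv2.imwrite("pics/s4.png",cv2.resize(f["frame"][p[1]-60:p[1]+60,p[0]-80:p[0]+80,::-1],None,fx=5,fy=5,interpolation=cv2.INTER_CUBIC))
```

```text
t 9.62 at [0.5709 0.064  0.0317] yaw 0.103 tilt [ 0. -0. -1.] j7 1.74 w 0.568 F [-0.6 -0.4 -1.6]
 turn z 0.01  slide x 0.01 y 0.00 z -0.01
[381 270]
```

View pics/s4.png

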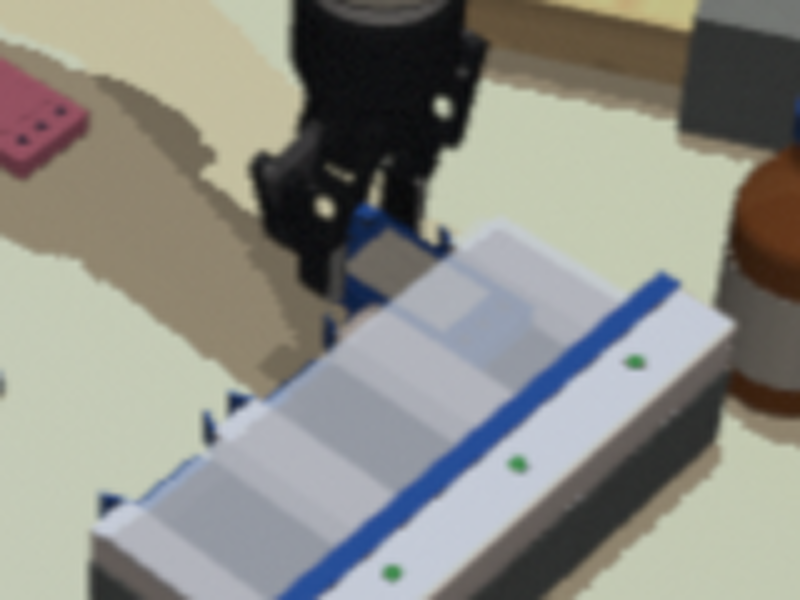

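The cassette is running freely in slot 3. I release it and push it home with shut fingers.

move_arm --angular '[[0,0,0],[0,0,0],[0,0,0],[0,0,0],[0,0,0]]' --slide '[[0,0,0],[0,0,0],[0,0,0],[0,0,-0.8],[0,0,-0.8]]' --grip '[0.72,0.72,0.72,0.72,0.72]'

```text
t: 10.3
tool_pos: [0.5703, 0.0639, 0.0802]
orientation: [0.162, -3.137, 0.0]
contact_force: [0.2, 0.4, 0.7]
gripper_width: 0.717
gripper_force: 0.0
```

move_arm --angular '[[0,0,0],[0,0,0],[0,0,0],[0,0,0],[0,0,0]]' --slide '[[0.7,0,0],[0.75,0,0],[0,0,0],[0,0,0.7],[0,0,0.8]]' --grip '[0,0,0,0,0]'

```text
t: 10.92
tool_pos: [0.5291, 0.0599, 0.0349]
orientation: [-0.162, 3.134, 0.001]
contact_force: [-0.1, -0.1, -0.1]
gripper_width: 0.002
gripper_force: 0.0
```

move_arm --angular '[[0,0,0],[0,0,0],[0,0,0],[0,0,0],[0,0,0]]' --slide '[[0,0,0],[-0.4,0,0],[-0.4,0,0],[-0.4,0,0],[0,0,0]]' --grip '[0,0,0,0,0]'

```text
t: 11.55
tool_pos: [0.5649, 0.0634, 0.0352]
orientation: [-0.162, 3.135, -0.0]
contact_force: [-0.4, -0.0, -0.1]
gripper_width: -0.002
gripper_force: 0.0
```

Run:
```python
from h import *
units(slot(3,-.014,.006),TH)
```

```text
t 11.55 at [0.5649 0.0634 0.0352] yaw 0.103 tilt [ 0.002  0.    -1.   ] j7 1.74 w -0.002 F [-0.4 -0.  -0.1]
 turn z 0.01  slide x -0.66 y 0.00 z 0.04
```

move_arm --angular '[[0,0,0],[0,0,0],[0,0,0],[0,0,0],[0,0,0]]' --slide '[[-0.2,0,0],[-0.2,0,0],[-0.2,0,0],[0,0,0],[0,0,0]]' --grip '[0,0,0,0,0]'

```text
t: 12.18
tool_pos: [0.5811, 0.0651, 0.0348]
orientation: [-0.162, 3.137, -0.0]
contact_force: [0.0, 0.4, 0.6]
gripper_width: 0.0
gripper_force: 0.0
```

move_arm --angular '[[0,0,0],[0,0,0],[0,0,0],[0,0,0],[0,0,0]]' --slide '[[-0.1,0,0],[-0.05,0,0],[0,0,0],[0,0,0],[0,0,0]]' --grip '[0,0,0,0,0]'

```text
t: 12.8
tool_pos: [0.5857, 0.0655, 0.0349]
orientation: [-0.162, 3.137, 0.0]
contact_force: [-0.0, 0.0, 0.2]
gripper_width: 0.003
gripper_force: 0.0
```

Run:
```python
from h import *
units(slot(3,-.014,.006),TH)
f=viewer.grab_frame("scene");p=proj(f,[slot(3,0.03)])[0].astype(int);print(p)
cv2.imwrite("pics/s5.png",cv2.resize(f["frame"][p[1]-60:p[1]+60,p[0]-80:p[0]+80,::-1],None,fx=5,fy=5,interpolation=cv2.INTER_CUBIC))
```

```text
t 12.8 at [0.5857 0.0655 0.0349] yaw 0.103 tilt [ 0.  0. -1.] j7 1.74 w 0.003 F [-0.   0.   0.2]
 turn z 0.01  slide x 0.03 y 0.00 z 0.03
[391 276]
```

View pics/s5.png

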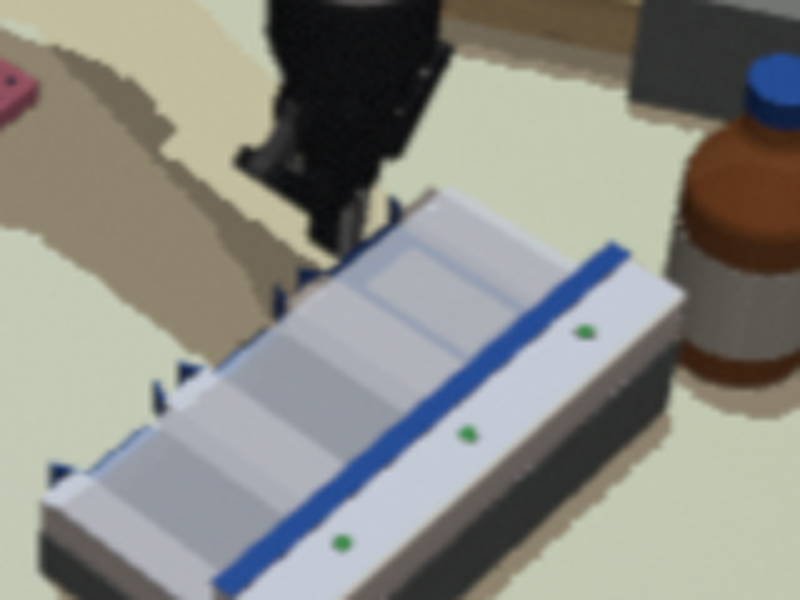

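The cassette lies well inside slot 3 at (430,290). I push on until I feel the stop.

move_arm --angular '[[0,0,0],[0,0,0],[0,0,0],[0,0,0],[0,0,0]]' --slide '[[-0.1,0,0],[0,0,0],[-0.06,0,0],[0,0,0],[0,0,0]]' --grip '[0,0,0,0,0]'

```text
t: 13.48
tool_pos: [0.5859, 0.0656, 0.0341]
orientation: [0.162, -3.128, -0.0]
contact_force: [-10.3, -1.0, 6.3]
gripper_width: -0.001
gripper_force: 5.4
```

move_arm --angular '[[0,0,0],[0,0,0],[0,0,0],[0,0,0],[0,0,0]]' --slide '[[-0.05,0,0],[0,0,0],[0,0,0],[0,0,0],[0,0,0]]' --grip '[0,0,0,0,0]'

```text
t: 14.1
tool_pos: [0.5859, 0.0656, 0.0339]
orientation: [0.162, -3.125, -0.0]
contact_force: [-13.8, -0.8, 10.7]
gripper_width: 0.005
gripper_force: 7.1
```

move_arm --angular '[[0,0,0],[0,0,0],[0,0,0],[0,0,0],[0,0,0]]' --slide '[[0.6,0,-0.2],[0.6,0,-0.8],[0.6,0,-0.8],[0.6,0,-0.8],[0.6,0,-0.8]]' --grip '[0,0,0.4,0.75,0.75]'

```text
t: 14.72
tool_pos: [0.502, 0.0568, 0.1377]
orientation: [-0.162, 3.137, 0.0]
contact_force: [0.1, 0.7, 0.6]
gripper_width: 0.638
gripper_force: 0.0
```

Run:
```python
from h import *
t=viewer.grab_frame("top");w=viewer.grab_frame("wrist")
for f in(t,w):
    for c in cass(f):
        if c[2][0]>.03 and c[2][1]<.13:print(c)
    print()
units((.4293,-.137,.06),.215)
```

```text
(array([-0.0043, -0.6736]), np.float64(-1.539), [np.float64(0.0416), np.float64(0.0647)])
(array([ 0.46  , -0.1287]), np.float64(0.219), [np.float64(0.049), np.float64(0.0978)])
(array([ 0.488 , -0.2414]), np.float64(0.171), [np.float64(0.0501), np.float64(0.0983)])

(array([0.6151, 0.0643]), np.float64(-1.468), [np.float64(0.0393), np.float64(0.0639)])
(array([ 0.4636, -0.1276]), np.float64(0.2), [np.float64(0.0459), np.float64(0.1005)])

t 14.82 at [0.5025 0.057  0.139 ] yaw 0.103 tilt [ 0.003  0.002 -1.   ] j7 1.66 w 0.747 F [-0.6  0.2  0. ]
 turn z -1.60  slide x 3.76 y -5.80 z 2.63
```

move_arm --angular '[[0,0,-0.8],[0,0,-0.8],[0,0,0],[0,0,0],[0,0,0]]' --slide '[[0,0,0],[0,0,0],[0.65,-0.95,0],[0.65,-0.95,0],[0.65,-0.95,0]]' --grip '[0.75,0.75,0.75,0.75,0.75]'

```text
t: 15.45
tool_pos: [0.4635, -0.0401, 0.1363]
orientation: [-0.338, 3.123, -0.001]
contact_force: [0.7, -0.6, -0.2]
gripper_width: 0.749
gripper_force: 0.0
```

move_arm --angular '[[0,0,0],[0,0,0],[0,0,0],[0,0,0],[0,0,0]]' --slide '[[0.63,-0.95,0],[0.63,-0.95,0],[0.6,-1,0.9],[0,0,0.9],[0,0,0.9]]' --grip '[0.75,0.75,0.75,0.75,0.75]'

```text
t: 16.08
tool_pos: [0.4279, -0.1368, 0.0546]
orientation: [-0.335, 3.123, -0.001]
contact_force: [0.8, 0.6, -0.4]
gripper_width: 0.75
gripper_force: 0.0
```

move_arm --angular '[[0,0,0],[0,0,0],[0,0,0],[0,0,0],[0,0,0]]' --slide '[[0,0,0.8],[0,0,0],[0,0,0],[0,0,0],[0,0,0]]' --grip '[0.75,0.75,0.75,0.75,0.75]'

```text
t: 16.7
tool_pos: [0.428, -0.136, 0.0325]
orientation: [-0.337, 3.122, -0.001]
contact_force: [0.0, -0.3, -0.0]
gripper_width: 0.749
gripper_force: 0.0
```

Run:
```python
from h import *
w=viewer.grab_frame("wrist")
for c in cass(w):
        if c[2][0]>.03 and c[2][1]<.13:print(c)
units((.4287,-.136,.0),.215)
```

```text
(array([ 0.4557, -0.2357]), np.float64(1.073), [np.float64(0.0402), np.float64(0.0633)])
(array([ 0.4553, -0.1329]), np.float64(0.254), [np.float64(0.0478), np.float64(0.0936)])
t 16.75 at [ 0.428  -0.136   0.0324] yaw 0.215 tilt [ 0.001 -0.    -1.   ] j7 2.32 w 0.75 F [-0.9 -0.1  0.1]
 turn z 0.00  slide x -0.02 y -0.00 z 1.08
```

move_arm --angular '[[0,0,0],[0,0,0],[0,0,0],[0,0,0],[0,0,0]]' --slide '[[0,0,0.6],[0,0,0.5],[0,0,0],[0,0,0],[0,0,0]]' --grip '[0.75,0.75,0.75,0,0]'

```text
t: 17.38
tool_pos: [0.4277, -0.1362, -0.0008]
orientation: [-0.337, 3.123, -0.0]
contact_force: [0.5, -0.7, -0.5]
gripper_width: 0.571
gripper_force: 61.8
```

move_arm --angular '[[0,0,0],[0,0,0],[0,0,0],[0,0,0],[0,0,0]]' --slide '[[0,0,0],[0,0,0],[0,0,-0.6],[0,0,-0.8],[0,0,-0.6]]' --grip '[0,0,0,0,0]'

```text
t: 18.0
tool_pos: [0.4274, -0.1359, 0.0594]
orientation: [-0.337, 3.123, -0.0]
contact_force: [-0.3, -0.1, -1.1]
gripper_width: 0.572
gripper_force: 62.2
```

Run:
```python
from h import *
units(slot(2,-.10,.004),TH)
```

```text
t 18.0 at [ 0.4274 -0.1359  0.0594] yaw 0.215 tilt [ 0. -0. -1.] j7 2.29 w 0.572 F [-0.3 -0.1 -1.1]
 turn z 1.61  slide x -3.04 y 3.47 z 0.91
```

move_arm --angular '[[0,0,0.8],[0,0,0.8],[0,0,0],[0,0,0],[0,0,0]]' --slide '[[0,0,0],[0,0,0],[0,0.9,0],[0,0.9,0],[0,0.9,0]]' --grip '[0,0,0,0,0]'

```text
t: 18.62
tool_pos: [0.4188, -0.0546, 0.0587]
orientation: [0.162, -3.137, -0.0]
contact_force: [-0.4, -1.1, -0.8]
gripper_width: 0.571
gripper_force: 62.3
```

move_arm --angular '[[0,0,0],[0,0,0],[0,0,0],[0,0,0],[0,0,0]]' --slide '[[-0.7,0.8,0],[-0.7,0,0.3],[-0.7,0,0.3],[-0.7,0,0.35],[0,0,0]]' --grip '[0,0,0,0,0]'

```text
t: 19.25
tool_pos: [0.5008, -0.0226, 0.0296]
orientation: [0.164, -3.137, 0.0]
contact_force: [-1.1, 0.0, -1.4]
gripper_width: 0.569
gripper_force: 62.2
```

Run:
```python
from h import *
units(slot(2,-.027,.002),TH)
```

```text
t 19.25 at [ 0.5008 -0.0226  0.0296] yaw 0.104 tilt [-0. -0. -1.] j7 1.97 w 0.569 F [-1.1  0.  -1.4]
 turn z 0.02  slide x -2.65 y -0.03 z -0.01
```

Now I insert, release and push, as I did for the first one.

move_arm --angular '[[0,0,0],[0,0,0],[0,0,0],[0,0,0],[0,0,0]]' --slide '[[-0.3,-0.03,0],[-0.3,0,0],[-0.3,0,0],[-0.3,0,0],[0,0,0]]' --grip '[0,0,0,0,0]'

```text
t: 19.88
tool_pos: [0.5374, -0.0195, 0.0305]
orientation: [-0.164, 3.135, 0.0]
contact_force: [-0.3, 1.4, -1.3]
gripper_width: 0.57
gripper_force: 62.3
```

move_arm --angular '[[0,0,0],[0,0,0],[0,0,0],[0,0,0],[0,0,0]]' --slide '[[-0.4,0,0],[-0.4,0,0],[-0.4,0,0],[-0.25,0,0],[0,0,0]]' --grip '[0,0,0,0,0]'

```text
t: 20.5
tool_pos: [0.5807, -0.0151, 0.0304]
orientation: [-0.164, 3.135, -0.0]
contact_force: [1.5, 4.2, -2.0]
gripper_width: 0.568
gripper_force: 62.2
```

Run:
```python
from h import *
units(slot(2,-.027,.002),TH)
```

```text
t 20.5 at [ 0.5807 -0.0151  0.0304] yaw 0.104 tilt [ 0.002  0.    -1.   ] j7 1.94 w 0.568 F [ 1.5  4.2 -2. ]
 turn z 0.02  slide x 0.03 y -0.01 z 0.01
```

move_arm --angular '[[0,0,0],[0,0,0],[0,0,0],[0,0,0],[0,0,0]]' --slide '[[0,0,0],[0,0,0],[0,0,0],[0,0,-0.8],[0,0,-0.8]]' --grip '[0.72,0.72,0.72,0.72,0.72]'

```text
t: 21.12
tool_pos: [0.579, -0.0161, 0.0787]
orientation: [0.161, -3.137, 0.001]
contact_force: [0.3, 0.5, 0.7]
gripper_width: 0.72
gripper_force: 0.0
```

move_arm --angular '[[0,0,0],[0,0,0],[0,0,0],[0,0,0],[0,0,0]]' --slide '[[0.7,0,0],[0.75,0,0],[0,0,0],[0,0,0.7],[0,0,0.75]]' --grip '[0,0,0,0,0]'

```text
t: 21.75
tool_pos: [0.5378, -0.02, 0.0349]
orientation: [-0.162, 3.135, -0.0]
contact_force: [0.1, 0.1, -0.5]
gripper_width: 0.0
gripper_force: 0.0
```

move_arm --angular '[[0,0,0],[0,0,0],[0,0,0],[0,0,0],[0,0,0]]' --slide '[[0,0,0],[-0.4,0,0],[-0.4,0,0],[-0.4,0,0],[-0.3,0,0]]' --grip '[0,0,0,0,0]'

```text
t: 22.38
tool_pos: [0.582, -0.0152, 0.0351]
orientation: [-0.163, 3.137, -0.0]
contact_force: [0.2, -0.4, 0.2]
gripper_width: -0.003
gripper_force: 0.5
```

move_arm --angular '[[0,0,0],[0,0,0],[0,0,0],[0,0,0],[0,0,0]]' --slide '[[-0.2,0,0],[-0.15,0,0],[-0.1,0,0],[0,0,0],[0,0,0]]' --grip '[0,0,0,0,0]'

```text
t: 23.0
tool_pos: [0.5941, -0.014, 0.0347]
orientation: [0.162, -3.137, -0.0]
contact_force: [0.2, -0.9, -0.0]
gripper_width: -0.003
gripper_force: 0.3
```

Run:
```python
from h import *
units(slot(2,-.0128,.006),TH)
```

```text
t 23.0 at [ 0.5941 -0.014   0.0347] yaw 0.103 tilt [-0.  0. -1.] j7 1.93 w -0.003 F [ 0.2 -0.9 -0. ]
 turn z 0.00  slide x -0.00 y 0.00 z 0.02
```

move_arm --angular '[[0,0,0],[0,0,0],[0,0,0],[0,0,0],[0,0,0]]' --slide '[[-0.1,0,0],[0,0,0],[-0.1,0,0],[0,0,0],[0,0,0]]' --grip '[0,0,0,0,0]'

```text
t: 23.62
tool_pos: [0.5942, -0.014, 0.0339]
orientation: [0.161, -3.125, -0.002]
contact_force: [-13.7, -1.6, 10.4]
gripper_width: -0.001
gripper_force: 7.5
```

move_arm --angular '[[0,0,0],[0,0,0],[0,0,0],[0,0,0],[0,0,0]]' --slide '[[0.6,0,-0.2],[0.6,0,-0.8],[0.6,0,-0.8],[0.6,0,-0.8],[0.6,0,-0.8]]' --grip '[0,0,0.4,0.75,0.75]'

```text
t: 24.25
tool_pos: [0.5106, -0.0228, 0.1378]
orientation: [-0.162, 3.136, 0.0]
contact_force: [0.2, 0.0, 1.3]
gripper_width: 0.639
gripper_force: 0.0
```

Run:
```python
from h import *
t=viewer.grab_frame("top");w=viewer.grab_frame("wrist")
for f in(t,w):
    for c in cass(f):
        if c[2][0]>.03 and c[2][1]<.13:print(c)
    print()
units((.4565,-.248,.03),.18)
```

```text
(array([-0.0043, -0.6736]), np.float64(-1.539), [np.float64(0.0416), np.float64(0.0647)])
(array([ 0.4881, -0.2416]), np.float64(0.171), [np.float64(0.0497), np.float64(0.0983)])

(array([ 0.6225, -0.0109]), np.float64(-1.469), [np.float64(0.0393), np.float64(0.0738)])

t 24.35 at [ 0.5111 -0.023   0.1391] yaw 0.102 tilt [ 0.004  0.001 -1.   ] j7 1.87 w 0.75 F [-0.7  0.4  0.5]
 turn z -1.11  slide x 3.13 y -7.05 z 3.64
```

Home at slot 2 (same dx as slot 3). Now cassette C.

move_arm --angular '[[0,0,-0.6],[0,0,-0.5],[0,0,0],[0,0,0],[0,0,0]]' --slide '[[0,0,0],[0,0,0],[0.4,-1,0],[0.4,-1,0],[0.4,-1,0]]' --grip '[0.75,0.75,0.75,0.75,0.75]'

```text
t: 24.98
tool_pos: [0.4913, -0.1187, 0.1359]
orientation: [0.285, -3.127, 0.0]
contact_force: [-0.1, 1.0, -0.1]
gripper_width: 0.748
gripper_force: 0.0
```

move_arm --angular '[[0,0,0],[0,0,0],[0,0,0],[0,0,0],[0,0,0]]' --slide '[[0.5,-1,0],[0.5,-1,0],[0.5,-1,0],[0.43,-1,0],[0,0,0.9]]' --grip '[0.75,0.75,0.75,0.75,0.75]'

```text
t: 25.6
tool_pos: [0.4565, -0.25, 0.1103]
orientation: [-0.277, 3.126, -0.005]
contact_force: [0.4, 1.0, -0.4]
gripper_width: 0.748
gripper_force: 0.0
```

move_arm --angular '[[0,0,0],[0,0,0],[0,0,0],[0,0,0],[0,0,0]]' --slide '[[0,0,0.9],[0,0,0.9],[0,0,0.9],[0,0,0],[0,0,0]]' --grip '[0.75,0.75,0.75,0.75,0.75]'

```text
t: 26.22
tool_pos: [0.4562, -0.2466, 0.029]
orientation: [-0.283, 3.129, -0.001]
contact_force: [-0.4, -0.2, 0.2]
gripper_width: 0.752
gripper_force: 0.0
```

Run:
```python
from h import *
w=viewer.grab_frame("wrist")
for c in cass(w):
        if c[2][0]>.03 and c[2][1]<.13:print(c)
units((.4565,-.248,.0),.18)
```

```text
(array([ 0.4827, -0.2449]), np.float64(0.242), [np.float64(0.0479), np.float64(0.0902)])
t 26.27 at [ 0.4565 -0.2466  0.0294] yaw 0.18 tilt [ 0.001 -0.001 -1.   ] j7 2.53 w 0.751 F [ 0.5  0.1 -0.9]
 turn z 0.01  slide x 0.01 y -0.04 z 0.98
```

move_arm --angular '[[0,0,0],[0,0,0],[0,0,0],[0,0,0],[0,0,0]]' --slide '[[0,-0.05,0.5],[0,0,0.48],[0,0,0],[0,0,0],[0,0,0]]' --grip '[0.75,0.75,0.75,0,0]'

```text
t: 26.9
tool_pos: [0.4563, -0.2478, -0.0003]
orientation: [-0.282, 3.128, -0.0]
contact_force: [0.1, 0.5, -0.6]
gripper_width: 0.564
gripper_force: 61.7
```

move_arm --angular '[[0,0,0],[0,0,0],[0,0,0],[0,0,0],[0,0,0]]' --slide '[[0,0,0],[0,0,0],[0,0,-0.6],[0,0,-0.8],[0,0,-0.6]]' --grip '[0,0,0,0,0]'

```text
t: 27.52
tool_pos: [0.4566, -0.2478, 0.0612]
orientation: [-0.283, 3.128, -0.001]
contact_force: [0.3, 0.1, -0.9]
gripper_width: 0.568
gripper_force: 62.0
```

Run:
```python
from h import *
units(slot(1,-.10,.002,.001),TH)
```

```text
t 27.52 at [ 0.4566 -0.2478  0.0612] yaw 0.18 tilt [ 0.001 -0.    -1.   ] j7 2.5 w 0.568 F [ 0.3  0.1 -0.9]
 turn z 1.11  slide x -2.45 y 4.65 z 1.04
```

move_arm --angular '[[0,0,0.6],[0,0,0.51],[0,0,0],[0,0,0],[0,0,0]]' --slide '[[0,0,0],[0,0,0],[0,0.9,0],[0,0.9,0],[0,0.9,0]]' --grip '[0,0,0,0,0]'

```text
t: 28.15
tool_pos: [0.4471, -0.1661, 0.0585]
orientation: [0.159, -3.136, -0.001]
contact_force: [0.1, 0.8, -0.9]
gripper_width: 0.568
gripper_force: 62.1
```

move_arm --angular '[[0,0,0],[0,0,0],[0,0,0],[0,0,0],[0,0,0]]' --slide '[[-0.6,0.95,0],[-0.6,1,0.3],[-0.6,0,0.3],[-0.4,0,0.42],[0,0,0]]' --grip '[0,0,0,0,0]'

```text
t: 28.78
tool_pos: [0.5069, -0.1024, 0.0273]
orientation: [0.16, -3.135, 0.0]
contact_force: [0.5, -0.5, -1.1]
gripper_width: 0.567
gripper_force: 62.1
```

Run:
```python
from h import *
units(slot(1,-.027,.002,.001),TH)
```

```text
t 28.77 at [ 0.5069 -0.1024  0.0273] yaw 0.102 tilt [-0.003 -0.    -1.   ] j7 2.18 w 0.567 F [ 0.5 -0.5 -1.1]
 turn z -0.01  slide x -2.72 y 0.00 z -0.09
```

move_arm --angular '[[0,0,0],[0,0,0],[0,0,0],[0,0,0],[0,0,0]]' --slide '[[0,0,-0.08],[-0.3,0,0],[-0.4,0,0],[-0.4,0,0],[0,0,0]]' --grip '[0,0,0,0,0]'

```text
t: 29.4
tool_pos: [0.542, -0.0984, 0.0313]
orientation: [-0.163, 3.136, -0.001]
contact_force: [0.2, 0.9, -0.9]
gripper_width: 0.57
gripper_force: 62.2
```

move_arm --angular '[[0,0,0],[0,0,0],[0,0,0],[0,0,0],[0,0,0]]' --slide '[[-0.4,0,0],[-0.4,0,0],[-0.4,0,0],[-0.35,0,0],[0,0,0]]' --grip '[0,0,0,0,0]'

```text
t: 30.02
tool_pos: [0.5879, -0.0937, 0.0312]
orientation: [-0.163, 3.136, -0.0]
contact_force: [0.4, 0.7, -1.3]
gripper_width: 0.566
gripper_force: 62.2
```

Run:
```python
from h import *
units(slot(1,-.027,.002,.001),TH)
```

```text
t 30.02 at [ 0.5879 -0.0937  0.0312] yaw 0.104 tilt [ 0.001 -0.    -1.   ] j7 2.12 w 0.566 F [ 0.4  0.7 -1.3]
 turn z 0.01  slide x -0.00 y -0.01 z 0.04
```

move_arm --angular '[[0,0,0],[0,0,0],[0,0,0],[0,0,0],[0,0,0]]' --slide '[[0,0,0],[0,0,0],[0,0,0],[0,0,-0.8],[0,0,-0.8]]' --grip '[0.72,0.72,0.72,0.72,0.72]'

```text
t: 30.65
tool_pos: [0.5863, -0.0942, 0.0796]
orientation: [0.16, -3.137, 0.0]
contact_force: [-0.0, -0.0, -0.1]
gripper_width: 0.72
gripper_force: 0.0
```

move_arm --angular '[[0,0,0],[0,0,0],[0,0,0],[0,0,0],[0,0,0]]' --slide '[[0.7,0,0],[0.75,0,0],[0,0,0],[0,0,0.7],[0,0,0.75]]' --grip '[0,0,0,0,0]'

```text
t: 31.28
tool_pos: [0.5449, -0.0983, 0.0357]
orientation: [-0.162, 3.135, -0.0]
contact_force: [-0.5, 0.2, -1.2]
gripper_width: 0.003
gripper_force: 0.0
```

move_arm --angular '[[0,0,0],[0,0,0],[0,0,0],[0,0,0],[0,0,0]]' --slide '[[0,0,0],[-0.4,0,0],[-0.4,0,0],[-0.4,0,0],[-0.3,0,0]]' --grip '[0,0,0,0,0]'

```text
t: 31.9
tool_pos: [0.5893, -0.0936, 0.036]
orientation: [-0.162, 3.137, -0.0]
contact_force: [-1.3, -0.9, 0.7]
gripper_width: 0.001
gripper_force: 0.5
```

move_arm --angular '[[0,0,0],[0,0,0],[0,0,0],[0,0,0],[0,0,0]]' --slide '[[-0.2,0,0],[-0.15,0,0],[-0.1,0,0],[0,0,0],[0,0,0]]' --grip '[0,0,0,0,0]'

```text
t: 32.52
tool_pos: [0.6015, -0.0924, 0.0357]
orientation: [-0.161, 3.137, 0.0]
contact_force: [1.0, -0.3, 0.1]
gripper_width: 0.001
gripper_force: 0.0
```

move_arm --angular '[[0,0,0],[0,0,0],[0,0,0],[0,0,0],[0,0,0]]' --slide '[[-0.1,0,0],[0,0,0],[-0.05,0,0],[0,0,0],[0,0,0]]' --grip '[0,0,0,0,0]'

```text
t: 33.15
tool_pos: [0.6023, -0.0924, 0.0352]
orientation: [0.16, -3.13, -0.002]
contact_force: [-9.1, -0.6, 6.2]
gripper_width: 0.004
gripper_force: 4.7
```

Run:
```python
from h import *
units(slot(1,-.0128,.006,.001),TH)
```

```text
t 33.15 at [ 0.6023 -0.0924  0.0352] yaw 0.102 tilt [-0.007  0.001 -1.   ] j7 2.11 w 0.004 F [-9.1 -0.6  6.2]
 turn z -0.02  slide x 0.00 y -0.00 z 0.04
```

All three cassettes stopped at the same depth. I back off and measure the pump and the dock.

move_arm --angular '[[0,0,0],[0,0,0],[0,0,0],[0,0,0],[0,0,0]]' --slide '[[0.8,0,-0.2],[0.8,0,-1],[0.8,0,-1],[0.8,0,-1],[0.8,0,-1]]' --grip '[0,0,0,0,0]'

```text
t: 33.78
tool_pos: [0.4861, -0.1044, 0.1627]
orientation: [-0.161, 3.137, 0.0]
contact_force: [0.3, -0.6, 0.5]
gripper_width: 0.002
gripper_force: 0.0
```

move_arm --angular '[[0,0,0],[0,0,0],[0,0,0],[0,0,0],[0,0,0]]' --slide '[[0.2,-0.3,-1],[0,-0.3,-1],[0,-0.3,-1],[0,0,0],[0,0,0]]' --grip '[0,0,0,0,0]'

```text
t: 34.4
tool_pos: [0.4831, -0.1313, 0.2512]
orientation: [0.161, -3.137, -0.001]
contact_force: [0.1, -0.1, -0.3]
gripper_width: -0.002
gripper_force: 0.0
```

Run:
```python
from h import *
from scipy.optimize import least_squares
F={n:viewer.grab_frame(n) for n in("top","scene","wrist")}
px={}
for n,f in F.items():
    h=cv2.cvtColor(f["frame"],cv2.COLOR_RGB2HSV);m=cv2.inRange(h,np.array((0,150,60)),np.array((8,255,255)))|cv2.inRange(h,np.array((174,150,60)),np.array((180,255,255)))
    k,l,st,c=cv2.connectedComponentsWithStats(m)
    print(n,[(st[i].tolist(),c[i].round(1).tolist()) for i in range(1,k) if st[i][4]>60])
units((.45,-.1,.3),TH)
t,w=F["top"]["frame"],F["wrist"]["frame"]
a=cv2.resize(t[100:310,395:575,::-1],None,fx=2.7,fy=2.7,interpolation=cv2.INTER_CUBIC)[:480]
b=cv2.resize(F["scene"]["frame"][245:405,110:210,::-1],(300,480),interpolation=cv2.INTER_CUBIC)
a=a[:480];cv2.imwrite("pics/pump.png",np.hstack([a[:480],b]));print(a.shape)
cv2.imwrite("pics/w4.png",w[:,:,::-1])
```

```text
top [([488, 260, 27, 28, 420], [501.1, 274.0])]
scene [([566, 161, 74, 49, 1856], [610.3, 179.4]), ([154, 269, 21, 24, 395], [164.2, 280.2])]
wrist []
t 34.55 at [ 0.4829 -0.1313  0.2507] yaw 0.103 tilt [-0.002  0.    -1.   ] j7 2.01 w 0.0 F [-0.2  0.   0.1]
 turn z 0.00  slide x 0.98 y 1.15 z -1.64
(480, 486, 3)
```

View pics/pump.png

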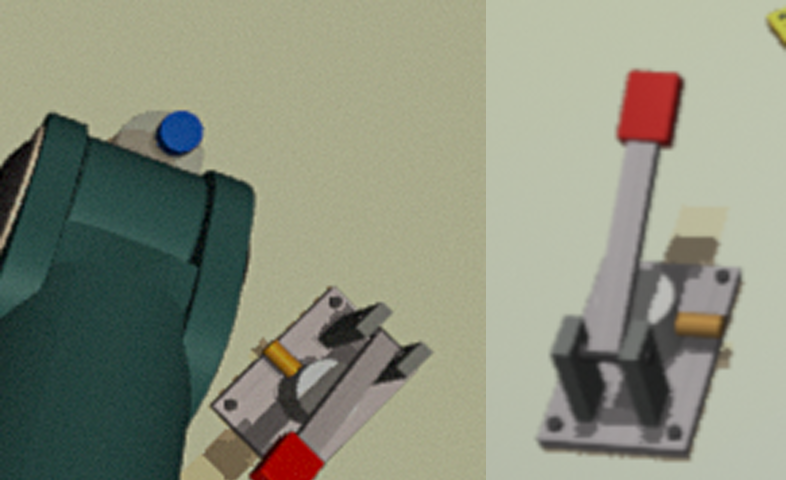

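The crop shows the pump's red pad at top pixel (501,274), the hinge between the brackets at about (540,228), and the clear bottle untouched.

Run:
```python
from h import *
from scipy.optimize import least_squares
t=viewer.grab_frame("top");s=viewer.grab_frame("scene")
P=least_squares(lambda X:np.r_[proj(t,[X])[0]-(501.1,274),proj(s,[X])[0]-(164.2,280.2)],[.4,-.4,.147]);print(P.x,P.cost)
A=ray(t,(501.1,274),.145);B=ray(s,(164.2,280.2),.145);Hh=ray(t,(540,228),.075);print(A,B,Hh)
d=Hh-P.x;print(np.linalg.norm(d[:2]),np.arctan2(d[1],d[0]))
# scene hinge ends: crop px (570,325),(640,330) -> /3+110,/3+245
h2=[ray(s,((u-486)/3+110,v/3+245),.08) for u,v in((570,330),(638,335))];print(h2)
```

```text
[ 0.40785468 -0.36714127  0.13817728] 0.012016469609161818
[ 0.40752705 -0.36468361  0.145     ] [ 0.41452301 -0.36921538  0.145     ] [ 0.51120572 -0.47685825  0.075     ]
0.15072907573395777 -0.8152667871745424
[array([ 0.49480054, -0.48436023,  0.08      ]), array([ 0.52642909, -0.45291353,  0.08      ])]
```

View pics/w4.png

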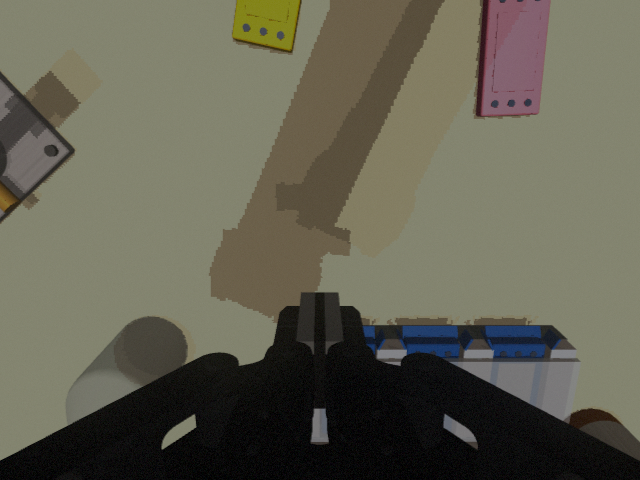

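Blue cassette ends fill the mouths at (430,345) and (515,345). The pad solves to (0.408, -0.367, 0.14), which matches its stated height and hinge distance. Now the pump.

Run:
```python
from h import *
units((.404,-.3625,.18),TH)
```

```text
t 34.65 at [ 0.4831 -0.1314  0.2509] yaw 0.103 tilt [-0.002 -0.    -1.   ] j7 2.01 w -0.002 F [-0.   0.3 -0.7]
 turn z -0.00  slide x 3.41 y -7.39 z 2.36
```

move_arm --angular '[[0,0,1],[0,0,1],[0,0,1],[0,0,1],[0,0,1]]' --slide '[[0,-0.5,0],[0,-0.5,0],[0,-0.5,0],[0,-0.5,0],[0,-0.5,0]]' --grip '[0,0,0,0,0]'

```text
t: 35.28
tool_pos: [0.4804, -0.2076, 0.2517]
orientation: [-0.394, -3.117, 0.0]
contact_force: [0.5, 0.3, 0.1]
gripper_width: -0.003
gripper_force: 0.0
```

move_arm --angular '[[0,0,1],[0,0,1],[0,0,1],[0,0,0],[0,0,0]]' --slide '[[0,-0.5,0],[0,-0.5,0],[0,-0.5,0],[0,0,0],[0,0,0]]' --grip '[0,0,0,0,0]'

```text
t: 35.9
tool_pos: [0.4669, -0.2485, 0.2516]
orientation: [-0.709, -3.061, -0.001]
contact_force: [0.7, -0.6, -0.4]
gripper_width: 0.001
gripper_force: 0.0
```

Run:
```python
from h import *
units((.404,-.3625,.165),-.455)
```

```text
t 35.9 at [ 0.4669 -0.2485  0.2516] yaw -0.455 tilt [ 0.  0. -1.] j7 1.76 w 0.001 F [ 0.7 -0.6 -0.4]
 turn z -0.00  slide x 0.21 y -4.33 z 2.89
```

move_arm --angular '[[0,0,0],[0,0,0],[0,0,0],[0,0,0],[0,0,0]]' --slide '[[0.1,-0.9,0],[0.1,-0.9,0],[0,-0.9,0],[0,-0.9,0],[0,-0.73,0]]' --grip '[0,0,0,0,0]'

```text
t: 36.52
tool_pos: [0.4042, -0.3632, 0.2517]
orientation: [0.708, 3.06, 0.001]
contact_force: [-0.4, -0.2, -0.2]
gripper_width: -0.0
gripper_force: 0.0
```

move_arm --angular '[[0,0,0],[0,0,0],[0,0,0],[0,0,0],[0,0,0]]' --slide '[[0,0,0.9],[0,0,1],[0,0,0.9],[0,0,0],[0,0,0]]' --grip '[0,0,0,0,0]'

```text
t: 37.15
tool_pos: [0.4048, -0.3632, 0.1686]
orientation: [0.708, 3.059, -0.001]
contact_force: [0.1, -0.1, -0.1]
gripper_width: -0.001
gripper_force: 0.0
```

move_arm --angular '[[0,0,0],[0,0,0],[0,0,0],[0,0,0],[0,0,0]]' --slide '[[0,0,0.5],[0,0,0.5],[0,0,0.5],[0,0,0],[0,0,0]]' --grip '[0,0,0,0,0]'

```text
t: 37.78
tool_pos: [0.4042, -0.363, 0.1227]
orientation: [-0.71, -3.06, -0.001]
contact_force: [-0.3, 1.3, 2.6]
gripper_width: 0.001
gripper_force: 1.1
```

Run:
```python
from h import *
units((.404,-.3625,.053),-.455)
```

```text
t 37.77 at [ 0.4042 -0.363   0.1227] yaw -0.456 tilt [-0.  0. -1.] j7 2.18 w 0.001 F [-0.3  1.3  2.6]
 turn z -0.01  slide x 0.01 y 0.01 z 2.32
```

move_arm --angular '[[0,0,0],[0,0,0],[0,0,0],[0,0,0],[0,0,0]]' --slide '[[0,0,0.8],[0,0,0.8],[0,0,0.7],[0,0,0],[0,0,0]]' --grip '[0,0,0,0,0]'

```text
t: 38.4
tool_pos: [0.404, -0.363, 0.0543]
orientation: [-0.71, -3.06, -0.001]
contact_force: [-1.7, 2.0, 6.7]
gripper_width: 0.003
gripper_force: 3.0
```

Run:
```python
from h import *
s=viewer.grab_frame("scene")
h=cv2.cvtColor(s["frame"],cv2.COLOR_RGB2HSV);m=cv2.inRange(h,np.array((0,150,40)),np.array((8,255,255)))[230:400,100:260]
print(np.argwhere(m).mean(0)[::-1]+[100,230],m.sum()/255)
hi=np.array([.5112,-.475]);u=np.array([-.685,.728])
for q in(0,.5,.6):
    a=.42-q;r=.165*np.cos(a)-.009*np.sin(a);z=.07+.165*np.sin(a)+.009*np.cos(a);print(q,r,z,proj(s,[[*(hi+u*r),z]])[0])
units((.404,-.3625,.053),-.455)
```

```text
[176.22875817 307.36601307] 153.0
0 0.14698983107399474 0.14549827521763986 [163.70481642 278.63038158]
0.5 0.16519151378565478 0.06578529085181008 [173.21167174 298.17456848]
0.6 0.1639454754708725 0.04931471361983211 [174.36996323 303.72350205]
t 38.45 at [ 0.404  -0.363   0.0544] yaw -0.456 tilt [-0.     0.001 -1.   ] j7 2.26 w 0.001 F [-1.7  2.2  5.3]
 turn z -0.01  slide x 0.01 y 0.02 z 0.05
```

Down with about 6 N. I go back up and repeat for full strokes.

move_arm --angular '[[0,0,0],[0,0,0],[0,0,0],[0,0,0],[0,0,0]]' --slide '[[0,0,0.08],[0,0,0],[0,0,-0.9],[0,0,-1],[0,0,-1]]' --grip '[0,0,0,0,0]'

```text
t: 39.08
tool_pos: [0.4047, -0.3639, 0.1402]
orientation: [0.71, 3.058, -0.002]
contact_force: [0.8, -0.7, 0.5]
gripper_width: -0.002
gripper_force: 0.5
```

move_arm --angular '[[0,0,0],[0,0,0],[0,0,0],[0,0,0],[0,0,0]]' --slide '[[0,0,-1],[0,0,0],[0,0,0],[0,0,1],[0,0,1]]' --grip '[0,0,0,0,0]'

```text
t: 39.7
tool_pos: [0.4037, -0.3624, 0.1069]
orientation: [-0.709, -3.059, -0.002]
contact_force: [-1.4, 0.3, 4.4]
gripper_width: -0.004
gripper_force: 1.8
```

move_arm --angular '[[0,0,0],[0,0,0],[0,0,0],[0,0,0],[0,0,0]]' --slide '[[0,0,1],[0,0,0.9],[0,0,0],[0,0,0],[0,0,0]]' --grip '[0,0,0,0,0]'

```text
t: 40.33
tool_pos: [0.4037, -0.3626, 0.0511]
orientation: [-0.71, -3.059, -0.002]
contact_force: [-1.6, 2.6, 10.2]
gripper_width: -0.0
gripper_force: 5.6
```

move_arm --angular '[[0,0,0],[0,0,0],[0,0,0],[0,0,0],[0,0,0]]' --slide '[[0,0,-0.9],[0,0,-1],[0,0,-1],[0,0,-1],[0,0,0]]' --grip '[0,0,0,0,0]'

```text
t: 40.95
tool_pos: [0.4047, -0.3635, 0.1691]
orientation: [0.709, 3.058, -0.001]
contact_force: [0.7, 0.3, -0.8]
gripper_width: -0.001
gripper_force: 0.0
```

Run:
```python
from h import *
s=viewer.grab_frame("scene")
h=cv2.cvtColor(s["frame"],cv2.COLOR_RGB2HSV);m=cv2.inRange(h,np.array((0,150,40)),np.array((8,255,255)))[230:400,100:260]
print(np.argwhere(m).mean(0)[::-1]+[100,230],m.sum()/255)
units((.404,-.3625,.052),-.455)
```

```text
[164.40437158 280.82240437] 366.0
t 41.0 at [ 0.404  -0.3628  0.1679] yaw -0.456 tilt [-0.  0. -1.] j7 2.14 w -0.002 F [ 0.6  1.4 -0.4]
 turn z -0.01  slide x 0.01 y 0.01 z 3.86
```

move_arm --angular '[[0,0,0],[0,0,0],[0,0,0],[0,0,0],[0,0,0]]' --slide '[[0,0,1],[0,0,1],[0,0,1],[0,0,0.88],[0,0,0]]' --grip '[0,0,0,0,0]'

```text
t: 41.62
tool_pos: [0.4033, -0.3622, 0.0507]
orientation: [-0.71, -3.057, -0.004]
contact_force: [-1.5, 3.9, 14.8]
gripper_width: 0.001
gripper_force: 7.4
```

move_arm --angular '[[0,0,0],[0,0,0],[0,0,0],[0,0,0],[0,0,0]]' --slide '[[0,0,0],[0,0,-0.88],[0,0,-1],[0,0,-1],[0,0,-1]]' --grip '[0,0,0,0,0]'

```text
t: 42.25
tool_pos: [0.4034, -0.3624, 0.1674]
orientation: [-0.709, -3.057, -0.001]
contact_force: [0.1, -0.8, 0.8]
gripper_width: -0.003
gripper_force: 0.0
```

move_arm --angular '[[0,0,0],[0,0,0],[0,0,0],[0,0,0],[0,0,0]]' --slide '[[0,0,0],[0,0,0],[0,0,0],[0,0,0],[0,0,1]]' --grip '[0,0,0,0,0]'

```text
t: 42.88
tool_pos: [0.4054, -0.3641, 0.1392]
orientation: [0.709, 3.057, -0.002]
contact_force: [-0.4, 0.5, 2.9]
gripper_width: -0.001
gripper_force: 1.1
```

move_arm --angular '[[0,0,0],[0,0,0],[0,0,0],[0,0,0],[0,0,0]]' --slide '[[0,0,1],[0,0,1],[0,0,0.88],[0,0,0],[0,0,0]]' --grip '[0,0,0,0,0]'

```text
t: 43.5
tool_pos: [0.4043, -0.363, 0.0519]
orientation: [-0.71, -3.06, -0.001]
contact_force: [-0.5, 1.0, 6.4]
gripper_width: -0.001
gripper_force: 3.0
```

move_arm --angular '[[0,0,0],[0,0,0],[0,0,0],[0,0,0],[0,0,0]]' --slide '[[0,0,-0.88],[0,0,-1],[0,0,-1],[0,0,-1],[0,0,0]]' --grip '[0,0,0,0,0]'

```text
t: 44.12
tool_pos: [0.4052, -0.364, 0.17]
orientation: [0.709, 3.057, -0.002]
contact_force: [-0.7, 0.1, -0.6]
gripper_width: -0.0
gripper_force: 0.0
```

move_arm --angular '[[0,0,0],[0,0,0],[0,0,0],[0,0,0],[0,0,0]]' --slide '[[0,0,0],[0,0,1],[0,0,1],[0,0,1],[0,0,0.88]]' --grip '[0,0,0,0,0]'

```text
t: 44.75
tool_pos: [0.4036, -0.3625, 0.05]
orientation: [-0.71, -3.059, -0.001]
contact_force: [-0.0, 1.6, 32.2]
gripper_width: 0.001
gripper_force: 17.9
```

move_arm --angular '[[0,0,0],[0,0,0],[0,0,0],[0,0,0],[0,0,0]]' --slide '[[0,0,0],[0,0,0],[0,0,-1],[0,0,-1],[0,0,-1]]' --grip '[0,0,0,0,0]'

```text
t: 45.38
tool_pos: [0.4039, -0.3631, 0.1417]
orientation: [-0.71, -3.059, 0.001]
contact_force: [1.2, -0.8, 1.0]
gripper_width: -0.0
gripper_force: 0.5
```

move_arm --angular '[[0,0,0],[0,0,0],[0,0,0],[0,0,0],[0,0,0]]' --slide '[[0,0,-1],[0,0,-1],[0,0,-1],[0,0,-1],[0,0,-1]]' --grip '[0,0,0,0,0]'

```text
t: 46.0
tool_pos: [0.4037, -0.3624, 0.2913]
orientation: [-0.709, -3.058, -0.001]
contact_force: [-0.2, 0.3, 0.1]
gripper_width: -0.0
gripper_force: 0.0
```

Run:
```python
from h import *
s=viewer.grab_frame("scene");t=viewer.grab_frame("top")
h=cv2.cvtColor(s["frame"],cv2.COLOR_RGB2HSV);m=cv2.inRange(h,np.array((0,150,40)),np.array((8,255,255)))[230:400,100:260]
print(np.argwhere(m).mean(0)[::-1]+[100,230],m.sum()/255)
units((.45,.2,.3),0)
for c in("top","scene"):
    for d in models.regions_of(c,"pack1"):
        if d["score"]>.4: print(c,d["score"],np.round(d["extent"],1))
print(ray(t,(109,206),.107),ray(s,(477,165),.107))
a=cv2.resize(t["frame"][110:310,50:250,::-1],(500,500),interpolation=cv2.INTER_CUBIC)
b=cv2.resize(s["frame"][145:245,370:530,::-1],(300,188),interpolation=cv2.INTER_CUBIC)
c=np.zeros((500,800,3),np.uint8);c[:,:500]=a;c[:188,500:]=b
d=cv2.resize(s["frame"][235:355,310:460,::-1],(300,240),interpolation=cv2.INTER_CUBIC);c[200:440,500:]=d
cv2.imwrite("pics/chest.png",c)
```

```text
[164.20103093 280.39690722] 388.0
t 46.1 at [ 0.405  -0.3639  0.2934] yaw -0.456 tilt [ 0.003 -0.002 -1.   ] j7 2.02 w -0.001 F [ 0.2  0.3 -0.5]
 turn z -6.53  slide x -1.50 y 18.80 z -0.22
top 0.96 [109.5 208.9  29.6  29.9]
scene 0.71 [475.4 169.6  19.8  24.4]
[0.53211597 0.45155654 0.107     ] [0.53868708 0.45627519 0.107     ]
```

View pics/chest.png

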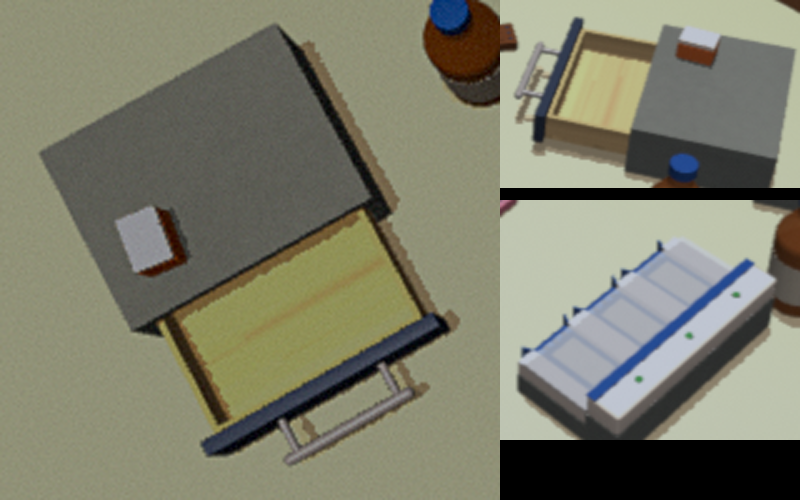

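The chest crop shows the only pack with its white lid at (145,241) in the crop. The handle runs from (290,460) to (410,393), and all three cassettes sit in the dock.

Run:
```python
from h import *
t=viewer.grab_frame("top");s=viewer.grab_frame("scene")
g=lambda u,v,z:ray(t,(50+u/2.5,110+v/2.5),z).round(4)
L=np.array([g(*p,.107) for p in((117,220),(153,207),(173,260),(140,275))]);print(L, np.linalg.norm(np.roll(L,-1,0)-L,axis=1),"ctr",L.mean(0))
e=(L[1]+L[2]-L[0]-L[3])/2; e2=(L[3]+L[2]-L[0]-L[1])/2;print("e",e,np.arctan2(e[1],e[0]),"e2",np.arctan2(e2[1],e2[0]))
H=np.array([g(290,459,.045),g(410,393,.045)]);print("handle",H,H.mean(0),np.linalg.norm(H[1]-H[0]));d=H[0]-H[1];print("yaw in",np.arctan2(-d[0],d[1]))
D=np.array([g(205,441,.05),g(440,320,.05)]);print("front",D,np.linalg.norm(D[1]-D[0]));d=D[0]-D[1];print(np.arctan2(-d[0],d[1]))
C=np.array([g(42,154,.075),g(275,26,.075),g(133,330,.075),g(368,205,.075)]);print("chest",C);
for d in(C[0]-C[1],C[2]-C[3]):print(np.arctan2(-d[0],d[1]),np.linalg.norm(d))
b=s["frame"];h=cv2.cvtColor(b,cv2.COLOR_RGB2HSV)
m=cv2.inRange(h,np.array((0,0,150)),np.array((180,60,255)))[150:180,455:500];q=np.argwhere(m).mean(0)[::-1]+[455,150];print("scene lid",q,ray(s,q,.107))
```

```text
[[0.5488 0.4792 0.107 ]
 [0.5609 0.4489 0.107 ]
 [0.5154 0.4283 0.107 ]
 [0.5018 0.4558 0.107 ]] [0.03262668 0.04994607 0.03067915 0.05250295] ctr [0.531725 0.45305  0.107   ]
e [ 0.01285 -0.0289   0.     ] -1.1524114835733887 e2 -2.697593170841381
handle [[0.3477 0.3393 0.045 ]
 [0.4091 0.2349 0.045 ]] [0.3784 0.2871 0.045 ] 0.12111696825796128
yaw in 0.5316403432134554
front [[0.3617 0.4146 0.05  ]
 [0.475  0.2099 0.05  ]] 0.23396362965213205
0.5055209567139487
chest [[0.6126 0.5679 0.075 ]
 [0.7348 0.366  0.075 ]
 [0.4571 0.4741 0.075 ]
 [0.5732 0.2731 0.075 ]]
0.5442709455099517 0.23600095338790472
0.5237950066931015 0.2321211106297745
scene lid [478.57709251 157.56681351] [0.52027768 0.4846464  0.107     ]
```

move_arm --angular '[[0,0,-1],[0,0,-1],[0,0,-1],[0,0,-1],[0,0,-1]]' --slide '[[0,0.6,0],[0,0.7,0],[0,0.8,0],[0,0.8,0],[0,0.8,0]]' --grip '[0.75,0.75,0.75,0.75,0.75]'

```text
t: 46.92
tool_pos: [0.438, -0.2556, 0.292]
orientation: [0.159, 3.137, 0.0]
contact_force: [-0.1, -0.8, -0.4]
gripper_width: 0.754
gripper_force: 0.0
```

move_arm --angular '[[0,0,-0.5],[0,0,-0.5],[0,0,-0.5],[0,0,0],[0,0,0]]' --slide '[[0,1,0],[0,1,0],[0,1,0],[0,1,0],[0,1,0]]' --grip '[0.75,0.75,0.75,0.75,0.75]'

```text
t: 47.55
tool_pos: [0.4439, -0.106, 0.2921]
orientation: [-0.001, 3.141, 0.0]
contact_force: [-0.1, 0.4, -0.3]
gripper_width: 0.75
gripper_force: 0.0
```

move_arm --angular '[[0,0,0],[0,0,0],[0,0,0],[0,0,0],[0,0,0]]' --slide '[[0,1,0],[0,1,0],[0,1,0],[0,1,0],[0,1,0]]' --grip '[0.75,0.75,0.75,0.75,0.75]'

```text
t: 48.18
tool_pos: [0.4438, 0.0438, 0.2921]
orientation: [-0.001, 3.141, 0.0]
contact_force: [-0.7, -0.2, 0.2]
gripper_width: 0.752
gripper_force: 0.0
```

move_arm --angular '[[0,0,-1],[0,0,-1],[0,0,-1],[0,0,-1],[0,0,-1]]' --slide '[[0,1,0],[0,1,0],[0,1,0],[0,1,0],[0,1,0]]' --grip '[0.75,0.75,0.75,0.75,0.75]'

```text
t: 48.8
tool_pos: [0.4233, 0.1918, 0.2918]
orientation: [0.55, -3.093, 0.0]
contact_force: [0.6, -0.1, -0.2]
gripper_width: 0.75
gripper_force: 0.0
```

Run:
```python
from h import *
units((.533,.4535,.13),.43)
t=viewer.grab_frame("top")
for d in models.regions_of("top","pack1"): print(d["score"],np.round(d["extent"],1))
```

```text
t 48.8 at [0.4233 0.1918 0.2918] yaw 0.352 tilt [-0. -0. -1.] j7 1.45 w 0.75 F [ 0.6 -0.1 -0.2]
 turn z -1.12  slide x -6.96 y 6.40 z 5.39
0.16 [323.4 153.3 115.7  82.6]
```

move_arm --angular '[[0,0,-1],[0,0,-0.12],[0,0,0],[0,0,0],[0,0,0]]' --slide '[[0,0,0],[0,0,0],[-1,0.9,0],[-1,0.9,0],[-1,0.9,0]]' --grip '[0.75,0.75,0.75,0.75,0.75]'

```text
t: 49.52
tool_pos: [0.4731, 0.3017, 0.292]
orientation: [-0.66, 3.071, -0.0]
contact_force: [0.4, -0.6, -0.4]
gripper_width: 0.75
gripper_force: 0.0
```

move_arm --angular '[[0,0,0],[0,0,0],[0,0,0],[0,0,0],[0,0,0]]' --slide '[[-1,0.9,0.4],[-1,0.9,0.6],[-1,0.9,0.6],[-0.95,1,0.6],[0,0,0.7]]' --grip '[0.75,0.75,0.75,0.75,0.75]'

```text
t: 50.15
tool_pos: [0.5341, 0.454, 0.2031]
orientation: [0.667, -3.07, -0.001]
contact_force: [0.2, -0.2, -0.8]
gripper_width: 0.75
gripper_force: 0.0
```

move_arm --angular '[[0,0,0],[0,0,0],[0,0,0],[0,0,0],[0,0,0]]' --slide '[[0,0,0.7],[0,0,0.7],[0,0,0],[0,0,0],[0,0,0]]' --grip '[0.75,0.75,0.75,0.75,0.75]'

```text
t: 50.78
tool_pos: [0.5352, 0.4511, 0.1643]
orientation: [-0.662, 3.069, 0.002]
contact_force: [0.2, 0.5, -0.6]
gripper_width: 0.748
gripper_force: 0.0
```

Run:
```python
from h import *
units((.533,.4535,.081),.43)
w=viewer.grab_frame("wrist");cv2.imwrite("pics/w5.png",w["frame"][:,:,::-1])
for d in models.regions_of("wrist","pack1"): print(d["score"],np.round(d["extent"],1))
P=box(.533,.4535,.43,.05,.036,.075,.107);print(proj(w,P).round(0).tolist())
# white lid: bright, low saturation, largest component
h=cv2.cvtColor(w["frame"],cv2.COLOR_RGB2HSV)
m=cv2.inRange(h,np.array((0,120,50)),np.array((18,255,255)));k,l,st,c=cv2.connectedComponentsWithStats(m);print("orange",[(st[i].tolist()) for i in range(1,k) if st[i][4]>100])
```

```text
t 50.77 at [0.5352 0.4511 0.1643] yaw 0.425 tilt [ 0.002  0.002 -1.   ] j7 1.36 w 0.748 F [ 0.2  0.5 -0.6]
 turn z -0.07  slide x 0.03 y 0.10 z 2.78
0.74 [327.9 257.8  72.7 100.7]
[[295.0, 196.0], [360.0, 196.0], [297.0, 281.0], [358.0, 281.0], [291.0, 209.0], [367.0, 209.0], [294.0, 305.0], [364.0, 305.0]]
orange [[72, 0, 135, 169, 5068], [353, 0, 16, 48, 277], [154, 23, 32, 20, 121], [357, 43, 16, 37, 178], [203, 124, 17, 22, 108], [293, 204, 70, 12, 692], [616, 371, 24, 50, 602]]
```

The pack is where I measured it: projected box centre (329,251), detected (328,258). I grip it.

move_arm --angular '[[0,0,0],[0,0,0],[0,0,0],[0,0,0],[0,0,0]]' --slide '[[0,0.05,0.8],[0,0,0.8],[0,0,0.6],[0,0,0.5],[0,0,0]]' --grip '[0.75,0.75,0.75,0.75,0.75]'

```text
t: 51.5
tool_pos: [0.5335, 0.4517, 0.0807]
orientation: [0.662, -3.069, 0.002]
contact_force: [0.3, 0.1, 0.2]
gripper_width: 0.75
gripper_force: 0.0
```

move_arm --angular '[[0,0,0],[0,0,0],[0,0,0],[0,0,0],[0,0,0]]' --slide '[[0,0,0],[0,0,0],[0,0,0],[0,0,-0.6],[0,0,-0.8]]' --grip '[0,0,0,0,0]'

```text
t: 52.12
tool_pos: [0.5336, 0.4518, 0.1244]
orientation: [0.663, -3.07, 0.001]
contact_force: [0.6, 0.3, -0.8]
gripper_width: 0.409
gripper_force: 61.2
```

Run:
```python
from h import *
units((.465,.337,.032),.525)
```

```text
t 52.12 at [0.5336 0.4518 0.1244] yaw 0.425 tilt [-0.001 -0.001 -1.   ] j7 1.36 w 0.409 F [ 0.6  0.3 -0.8]
 turn z -1.43  slide x 3.90 y -2.16 z 3.08
```

move_arm --angular '[[0,0,-0.8],[0,0,-0.63],[0,0,0],[0,0,0],[0,0,0]]' --slide '[[0,0,0],[0,0,0],[0.8,-0.4,0],[0.8,-0.4,0],[0.8,-0.4,0]]' --grip '[0,0,0,0,0]'

```text
t: 52.75
tool_pos: [0.4895, 0.3842, 0.1249]
orientation: [-0.815, 3.033, 0.0]
contact_force: [0.0, -0.6, -0.9]
gripper_width: 0.408
gripper_force: 61.2
```

move_arm --angular '[[0,0,0],[0,0,0],[0,0,0],[0,0,0],[0,0,0]]' --slide '[[0.8,-0.5,0],[0.7,-0.46,0],[0,0,0],[0,0,0.6],[0,0,0.6]]' --grip '[0,0,0,0,0]'

```text
t: 53.38
tool_pos: [0.4653, 0.3384, 0.0866]
orientation: [-0.817, 3.033, 0.001]
contact_force: [-0.6, -0.2, -0.6]
gripper_width: 0.41
gripper_force: 61.1
```

Run:
```python
from h import *
units((.465,.337,.030),.525)
w=viewer.grab_frame("wrist");cv2.imwrite("pics/w6.png",w["frame"][:,:,::-1])
```

```text
t 53.38 at [0.4653 0.3384 0.0866] yaw 0.526 tilt [ 0.  0. -1.] j7 1.52 w 0.41 F [-0.6 -0.2 -0.6]
 turn z 0.01  slide x 0.03 y -0.03 z 1.89
```

View pics/w6.png

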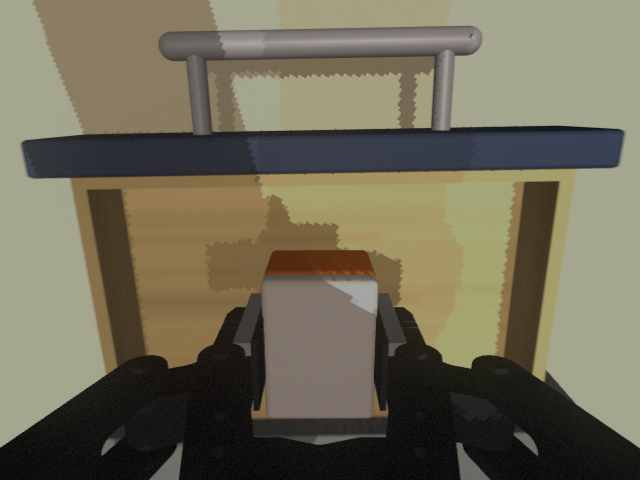

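The pack (320,340) is held over the open drawer with clear space to the front wall at (320,185). The handle is centred at column 320. I lower and release.

move_arm --angular '[[0,0,0],[0,0,0],[0,0,0],[0,0,0],[0,0,0]]' --slide '[[0.3,0,0],[0,0,0.6],[0,0,0.6],[0,0,0.5],[0,0,0.15]]' --grip '[0,0,0,0,0]'

```text
t: 54.05
tool_pos: [0.4569, 0.3324, 0.0307]
orientation: [0.815, -3.032, 0.002]
contact_force: [-0.6, 0.6, -0.3]
gripper_width: 0.407
gripper_force: 61.1
```

move_arm --angular '[[0,0,0],[0,0,0],[0,0,0],[0,0,0],[0,0,0]]' --slide '[[0,0,0],[0,0,0.04],[0,0,0],[0,0,0],[0,0,0]]' --grip '[0,0,0.7,0.7,0.7]'

```text
t: 54.68
tool_pos: [0.4576, 0.3331, 0.0315]
orientation: [-0.815, 3.033, 0.0]
contact_force: [-0.2, -0.8, -0.4]
gripper_width: 0.701
gripper_force: 0.0
```

move_arm --angular '[[0,0,0],[0,0,0],[0,0,0],[0,0,0],[0,0,0]]' --slide '[[0,0,-0.6],[0,0,-0.9],[0,0,-0.9],[0,0,-0.9],[0,0,0]]' --grip '[0.7,0.7,0.7,0.7,0.7]'

```text
t: 55.3
tool_pos: [0.459, 0.3341, 0.1336]
orientation: [-0.814, 3.029, 0.004]
contact_force: [-0.9, -0.5, -0.5]
gripper_width: 0.7
gripper_force: 0.0
```

Run:
```python
from h import *
c,s_=np.cos(.525),np.sin(.525)
units((.3784-.035*c,.2871-.035*s_,.11),.525)
w=viewer.grab_frame("wrist")
for d in models.regions_of("wrist","pack1"): print(d["score"],np.round(d["extent"],1), ray(w,d["extent"][:2],.05))
for d in models.look_for("wrist","chest_drawer0_handle"): print(d["score"],np.round(d["extent"],1), ray(w,d["extent"][:2],.041))
```

```text
t 55.3 at [0.459  0.3341 0.1336] yaw 0.525 tilt [ 0.005  0.004 -1.   ] j7 1.51 w 0.7 F [-0.9 -0.5 -0.5]
 turn z -0.00  slide x 4.28 y -0.01 z 0.79
0.67 [319.3 242.   63.   95. ] [0.45875624 0.33199783 0.05      ]
0.67 [323.7 216.2 469.2 314.1] [0.44673547 0.32790855 0.041     ]
```

move_arm --angular '[[0,0,0],[0,0,0],[0,0,0],[0,0,0],[0,0,0]]' --slide '[[0.9,0,0],[0.9,0,0],[0.9,0,0],[0.9,0,0],[0.75,0,0]]' --grip '[0,0,0,0,0]'

```text
t: 56.08
tool_pos: [0.3431, 0.2665, 0.1294]
orientation: [0.815, -3.032, 0.002]
contact_force: [0.1, -0.1, -0.1]
gripper_width: 0.001
gripper_force: 0.0
```

move_arm --angular '[[0,0,0],[0,0,0],[0,0,0],[0,0,0],[0,0,0]]' --slide '[[0,0,0],[0,0,0.9],[0,0,0.9],[0,0,0.9],[0,0,0.75]]' --grip '[0,0,0,0,0]'

```text
t: 56.7
tool_pos: [0.3452, 0.2678, 0.0252]
orientation: [0.815, -3.034, 0.001]
contact_force: [-0.3, 0.3, 0.0]
gripper_width: 0.001
gripper_force: 0.0
```

move_arm --angular '[[0,0,0],[0,0,0],[0,0,0],[0,0,0],[0,0,0]]' --slide '[[-0.3,0,0],[-0.3,0,0],[-0.4,0,0],[-0.4,0,0],[-0.4,0,0]]' --grip '[0,0,0,0,0]'

```text
t: 57.32
tool_pos: [0.3921, 0.2954, 0.0271]
orientation: [-0.816, 3.033, 0.001]
contact_force: [-1.3, -0.1, 0.7]
gripper_width: -0.001
gripper_force: 0.7
```

Run:
```python
from h import *
c,s_=np.cos(.525),np.sin(.525)
units((.3784+.103*c,.2871+.103*s_,.03),.525)
```

```text
t 57.33 at [0.3921 0.2954 0.0271] yaw 0.525 tilt [ 0.     0.001 -1.   ] j7 1.52 w -0.001 F [-1.3 -0.1  0.7]
 turn z 0.00  slide x -2.90 y -0.01 z -0.10
```

move_arm --angular '[[0,0,0],[0,0,0],[0,0,0],[0,0,0],[0,0,0]]' --slide '[[-0.35,0,0],[-0.35,0,0],[-0.35,0,0],[-0.35,0,0],[-0.35,0,0]]' --grip '[0,0,0,0,0]'

```text
t: 57.95
tool_pos: [0.4372, 0.3213, 0.0266]
orientation: [0.815, -3.034, 0.0]
contact_force: [-2.0, 0.8, 0.6]
gripper_width: -0.0
gripper_force: 0.7
```

move_arm --angular '[[0,0,0],[0,0,0],[0,0,0],[0,0,0],[0,0,0]]' --slide '[[-0.25,0,0],[-0.25,0,0],[-0.2,0,0],[-0.1,0,0],[0,0,0]]' --grip '[0,0,0,0,0]'

```text
t: 58.58
tool_pos: [0.458, 0.333, 0.0268]
orientation: [-0.815, 3.033, -0.0]
contact_force: [0.1, 0.4, -0.2]
gripper_width: -0.002
gripper_force: 0.0
```

move_arm --angular '[[0,0,0],[0,0,0],[0,0,0],[0,0,0],[0,0,0]]' --slide '[[-0.1,0,0],[-0.1,0,0],[-0.1,0,0],[0,0,0],[0,0,0]]' --grip '[0,0,0,0,0]'

```text
t: 59.2
tool_pos: [0.4644, 0.3369, 0.0265]
orientation: [0.815, -3.032, 0.001]
contact_force: [-5.5, -2.9, 3.1]
gripper_width: 0.002
gripper_force: 2.6
```

Run:
```python
from h import *
c,s_=np.cos(.525),np.sin(.525)
units((.3784+.103*c,.2871+.103*s_,.03),.525)
```

```text
t 59.2 at [0.4644 0.3369 0.0265] yaw 0.525 tilt [-0.002 -0.001 -1.   ] j7 1.54 w 0.002 F [-5.5 -2.9  3.1]
 turn z 0.00  slide x -0.12 y 0.00 z -0.12
```

move_arm --angular '[[0,0,0],[0,0,0],[0,0,0],[0,0,0],[0,0,0]]' --slide '[[-0.1,0,0],[0,0,0],[-0.1,0,0],[0,0,0],[0,0,0]]' --grip '[0,0,0,0,0]'

```text
t: 59.82
tool_pos: [0.4645, 0.337, 0.0257]
orientation: [0.812, -3.02, 0.006]
contact_force: [-16.1, -10.4, 13.4]
gripper_width: 0.001
gripper_force: 9.4
```

move_arm --angular '[[0,0,0],[0,0,0],[0,0,0],[0,0,0],[0,0,0]]' --slide '[[-0.1,0,0],[0,0,0],[0,0,0],[0,0,0],[0,0,0]]' --grip '[0,0,0,0,0]'

```text
t: 60.45
tool_pos: [0.4645, 0.3371, 0.0251]
orientation: [0.811, -3.015, 0.009]
contact_force: [-20.8, -12.7, 15.6]
gripper_width: 0.002
gripper_force: 12.5
```

Hard stop: the drawer is shut. I retreat and check everything numerically.

move_arm --angular '[[0,0,0],[0,0,0],[0,0,0],[0,0,0],[0,0,0]]' --slide '[[0.4,0,0],[0.8,0,0],[0.6,0,-0.8],[0,0,-1],[0,0,-1]]' --grip '[0,0,0,0,0]'

```text
t: 61.08
tool_pos: [0.4274, 0.3157, 0.1121]
orientation: [-0.814, 3.031, 0.002]
contact_force: [-0.1, 1.0, -0.4]
gripper_width: 0.0
gripper_force: 0.0
```

move_arm --angular '[[0,0,0],[0,0,0],[0,0,0],[0,0,0],[0,0,0]]' --slide '[[0,0,-1],[0,-1,-1],[0,-1,-1],[0,-1,-1],[0,-1,-1]]' --grip '[0,0,0,0,0]'

```text
t: 61.7
tool_pos: [0.4881, 0.2106, 0.2624]
orientation: [-0.814, 3.03, 0.001]
contact_force: [0.1, -0.4, -0.1]
gripper_width: -0.0
gripper_force: 0.0
```

Run:
```python
from h import *
c,s_=np.cos(.525),np.sin(.525)
units((.45,.2,.3),.525)
t=viewer.grab_frame("top");s=viewer.grab_frame("scene")
for cam,f in(("top",t),("scene",s)):
    h=cv2.cvtColor(f["frame"],cv2.COLOR_RGB2HSV)
    y=cv2.inRange(h,np.array((22,90,60)),np.array((35,255,255)));P0=proj(f,[[.465,.337,.03]])[0].astype(int)
    print(cam,"drawer-interior yellow px near",y[P0[1]-25:P0[1]+25,P0[0]-25:P0[0]+25].sum()/255)
    for n in("chest_drawer0_handle","chest_drawer0","pack1"):
        for d in models.look_for(cam,n)[:2]: print(cam,n,round(d["score"],2),np.round(d["extent"]))
    print("exp handle bar px", proj(f,[[.3784+.117*c+j*.06*s_,.2871+.117*s_-j*.06*c,.041] for j in(-1,1)]).round(0).tolist())
# pad up? blue cassettes home: blue beyond mouth in scene
h=cv2.cvtColor(s["frame"],cv2.COLOR_RGB2HSV);m=cv2.inRange(h,np.array((0,150,40)),np.array((8,255,255)))[230:400,100:260];print("pad",np.argwhere(m).mean(0)[::-1]+[100,230])
L,k=lips(t,(260,170,395,200));print([(c_.round(1).tolist(),st.tolist()) for c_,st in L])
print([proj(t,[slot(i,-.003,.015)])[0].round(1).tolist() for i in(1,2,3)])
```

```text
t 61.7 at [0.4881 0.2106 0.2624] yaw 0.525 tilt [ 0.004  0.002 -1.   ] j7 1.69 w -0.0 F [ 0.1 -0.4 -0.1]
 turn z -0.00  slide x 1.28 y 0.33 z -1.25
top drawer-interior yellow px near 1.0
exp handle bar px [[144.0, 248.0], [191.0, 222.0]]
scene drawer-interior yellow px near 0.0
scene chest_drawer0_handle 0.91 [435. 195.  32.  64.]
scene chest_drawer0_handle 0.68 [382. 309. 131. 112.]
scene chest_drawer0 0.76 [438. 196.  31.  70.]
exp handle bar px [[433.0, 178.0], [422.0, 206.0]]
pad [164.21969697 280.23989899]
[([360.4, 181.6], [347, 176, 29, 12, 235]), ([325.9, 184.3], [312, 178, 29, 13, 242]), ([291.2, 187.1], [277, 181, 29, 12, 235])]
[[361.9, 181.6], [326.8, 184.4], [291.8, 187.2]]
```

```bash
python3 -c "
from h import *
print(ctrl.finish_job())"
```

```text
the job is handed in; nothing more can be done
None
```

I've handed the job in: all three cassettes are home in their slots, the pump got five full strokes, the one pack present is in the shut drawer, and neither bottle was touched; the hand-in call returned no verdict.

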